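# Weigh the hemmed-in wire reel

## Task

Find out how much wire is left on the copper wire reel at the back of the plywood bay: first move the three containers that hem it in (bottle, jar, tin) onto the black rubber mat, all three standing there at once, then lay the reel flat on the middle of the scale's round pan, and only then stand each container back on the very spot where it stood before. Keep the containers upright, and leave the tape roll, the screwdriver and the multimeter as they are.

Things in the scene. Friction and masses are not known exactly. Their poses are not given: they have to be found in the camera images.
- bottle_mid (a point): White round plastic glue bottle with a narrower grey cap, 48 mm diameter, 105 mm tall, about 0.14 kg; stands in the bay. This point is its centre, 52.5 mm above its underside; z is up along the bottle. It can be gripped at this height.
- jar_mid (a point): Round amber glass jar with a paper label and steel lid, 56 mm diameter, 90 mm tall, about 0.22 kg; stands in the bay. This point is its centre, 45 mm above its underside; z is up along the jar.
- tin_mid (a point): Square steel tin, 48 x 48 mm (sides along its x and y), 84 mm tall plus a round black cap 34 mm across and 16 mm tall on top, with a cardboard band, about 0.25 kg; stands in the bay. This point is half-way up, 50 mm above its underside; z is up.
- reel_mid (a point): Reel of copper wire lying flat: black flanges 56 mm across, 24 mm tall over all, about 0.12 kg. It lies on the bay's base near its back panel. This point is its centre, 12 mm above its underside; z is the reel's axis.
- bay: Fixed plywood bay: base board 162 (x) x 226 (y) x 6 mm. Origin at bench level on its middle line, 75 mm from the front edge; x points to the back. Slotted back panel 226 mm wide at x = 79 to 87 mm, top 66 mm above the bench; other sides open. The reel lies near (38, 0) mm; one container stands at each of (15, 66), (15, -66), (-24, 0) mm, within 3 mm each way; which stands where changes.
- mat: Fixed black rubber mat, the side area, 290 mm (x) x 150 mm (y), 4 mm thick, flat on the bench on one side of the bay. Origin at the centre of its underside.
- scale_pan (a point): Fixed bench scale on the other side of the bay: grey housing 200 (x) x 150 x 20 mm, its centre 20 mm to -x of this point, with a round steel pan 124 mm across. This point is the centre of the pan's top, 30 mm above the bench. x points away from the display.
- tape: Bystander: roll of paper tape lying flat, 84 mm outer and 68 mm inner diameter, 24 mm tall, between the robot and the bay. Origin at the centre of its underside. Leave alone.
- screwdriver: Bystander: screwdriver with black handle, 180 mm long, lying along its x beyond the bay. Leave alone.
- meter: Bystander: grey multimeter lying flat, 140 x 70 x 32 mm plus a 6 mm dial, beyond the bay. Origin at the centre of its underside. Leave alone.
Things that resemble listed ones, but are neither listed nor needed, are in the scene too. What is shaped like the part that bears bottle_mid but purple is not meant. Leave any red look-alike of the part that bears tin_mid alone.

How it is judged:
On the way, in this order (a step that is already met when the one before it is completed fails the run):
1. bottle, jar and tin all stand on the mat while the reel still lies in the bay (x of bottle_mid in the frame of mat between -0.145 and 0.145 m and y of bottle_mid in the frame of mat between -0.075 and 0.075 m and height (world z) of bottle_mid below 0.0645 m and angle between each of bottle_mid, jar_mid, tin_mid's own z axis and vertical below 0.15 rad and x of jar_mid in the frame of mat between -0.145 and 0.145 m and y of jar_mid in the frame of mat between -0.075 and 0.075 m and height (world z) of jar_mid below 0.057 m and x of tin_mid in the frame of mat between -0.145 and 0.145 m and y of tin_mid in the frame of mat between -0.075 and 0.075 m and height (world z) of tin_mid below 0.062 m and distance of reel_mid from where it was at the start of the episode below 0.05 m), for 0.2 s.
2. the reel lies flat on the middle of the pan while the three containers still stand on the mat (horizontal distance between reel_mid and scale_pan below 0.015 m and height (world z) of reel_mid below 0.048 m and angle between reel_mid's own z axis and vertical below 0.12 rad and x of bottle_mid in the frame of mat between -0.145 and 0.145 m and y of bottle_mid in the frame of mat between -0.075 and 0.075 m and height (world z) of bottle_mid below 0.0645 m and angle between each of bottle_mid, jar_mid, tin_mid's own z axis and vertical below 0.15 rad and x of jar_mid in the frame of mat between -0.145 and 0.145 m and y of jar_mid in the frame of mat between -0.075 and 0.075 m and height (world z) of jar_mid below 0.057 m and x of tin_mid in the frame of mat between -0.145 and 0.145 m and y of tin_mid in the frame of mat between -0.075 and 0.075 m and height (world z) of tin_mid below 0.062 m), for 0.2 s.
At the end, for the whole second after the job is handed in: The reel lies flat on the scale's pan, its centre within 15 mm of the pan's centre; bottle, jar and tin each stand upright with their centre within 15 mm of where it was at the start; all is released and at rest (horizontal distance between reel_mid and scale_pan below 0.015 m and height (world z) of reel_mid below 0.048 m and angle between each of reel_mid, bottle_mid, jar_mid, tin_mid's own z axis and vertical below 0.12 rad and distance of each of bottle_mid, jar_mid, tin_mid from where it was at the start of the episode below 0.015 m and linear speed of each of bottle, jar, tin, reel below 0.02 m/s); the robot touches nothing.
It fails at once if the tape is disturbed (moved more than 20 mm) (distance of tape from where it was at the start of the episode above 0.02 m).
It fails at once if the screwdriver is disturbed (moved more than 20 mm) (distance of screwdriver from where it was at the start of the episode above 0.02 m).
It fails at once if the multimeter is disturbed (moved more than 20 mm) (distance of meter from where it was at the start of the episode above 0.02 m).
It fails at once if a container is tipped (more than about 30 degrees) (angle between any of bottle_mid, jar_mid, tin_mid's own z axis and vertical above 0.52 rad).
It also fails if it takes over 147 s, if anything falls off the work surface, if the arm or the gripper's body presses on something with over 40 N, if the wrist force passes 120 N, or if a joint passes its speed limit or range.

## Robot

A 6-joint arm with a two-finger parallel gripper is mounted at the origin on the work surface. World frame = base frame: x ahead of the robot, y to its left, z up, the work surface at z = 0. Lengths are in m, angles in rad, forces in N, time in s.
With the tool pointing down it reaches from about 0.35 to 0.775 m from the base axis. Payload 7.3 kg.
Tool frame: the origin (TCP) lies on the front face of the gripper's body, between the roots of the fingers; the fingertips stand 66 mm ahead of it and the grasp point (between the pads) lies 47 mm ahead of it; z points along the fingers, y is the direction in which the jaws open and shut (so a half turn about z gives the same grasp; the last joint's range is limited). The gripper opens to 92 mm and grips with 3 to 60 N. Pads are 19 mm wide; open, the fingers measure 130 mm over their backs; the gripper's body (75 mm by 190 mm) begins 47 mm behind the grasp point.
Start: joints at [-1.314, 0.342, 1.524, -0, 1.275, -0.146], TCP at [0.206, -0.483, 0.292] pointing down, gripper open.
Joint ranges: [-2.53, 2.53], [-0.77, 2.02], [0.04, 2.7], [-1, 4.14], [0.28, 2.66], [-3.11, 3.11]. Speed limits (rad/s): [2.57, 2.57, 3.14, 3.14, 3.14, 3.14].

## Interface

Orientations are given as [roll, pitch, yaw] about the fixed x, y, z axes, in that order (R = Rz(yaw) Ry(pitch) Rx(roll)).
In Python, from cell import observe, read_camera, hand_in, search_frame, tip_of gives the robot as it stands. The module is installed in compiled form; this text tells all that it offers.
- The arm moves only by the tool apply_moves, never from a script. Its argument "motion" is a list of rows, each an object with "offset": the shift along the tool's x, y, z in mm, a list of three; "rotation": the turn, a rotation vector about the tool's x, y, z in rad, a list of three. In form: [{"offset": [x, y, z], "rotation": [rx, ry, rz]}, ...]. A call has 1 to 12 rows; each row shifts and turns the pose as measured when the row begins, along the tool's axes as they then stand; what a row does not reach is not made up. A row lasts 1/12 s, in which the tool goes at most 41.7 mm and 7.16 degrees, less where a joint would pass 70% of its speed; a pose out of reach is approached as far as the arm can. A call with a gripper value outside its range is refused whole. "grip" is the closure, from 0 (fully open) to 1 (shut), set as the call begins (left out, the last holds). The fingers move at their own pace and stop on an object; "grip_force" is the grip in N (left out, the last holds). Time passes only in rows, so rows that do not move let the fingers close. It gives the time, the measured TCP pose, the force and the opening at its end, in the units of the state.
- observe(): the state, without advancing time (a new reading comes with each control period).
- read_camera(name): name is "side" or "top" or "wrist"; returns a dict with "img" (400x640x3 uint8, red, green, blue), "camera_matrix" (3x3 intrinsics, pixels), "D" ([k1, k2, p1, p2, k3] as OpenCV has them; the pictures are not rectified), "R" (3x3) and "t" (3): a world point X has camera coordinates R X + t; the wrist camera has in their place "tool_from_camera" (4x4, takes a point from camera to tool coordinates, whose origin is the TCP and whose axes are the flange's). Camera axes: x right, y down, z forward; pixel columns grow to the right and rows downward; lengths in m; the calibration is good to about 2 mm. A picture is of the moment at which its call begins: read the wrist's pose just before it. There is no depth.
- hand_in(): hands the job in, once; it reports no verdict.
Trained networks look in a picture, given as the dict that the camera call returned (one of the last four; its "shot" number tells which), for a name from the list of things; names that differ only in an ending like _2 or _b are one class to them, and where a whole thing is asked for, a point or a joint stands for the part that bears it (a point fixed in the world has none). Each returns a list of dicts, best first, with "score" (0 to 1); they miss things now and then, are a little off and sometimes report something else, mostly with a low value. They report only what shows in the picture. A call takes as long as a camera call. They do not tell look-alikes from the thing itself.
- search_frame(query, picture): "location" ([x, y, z] in m, in world coordinates, good to about 4 mm: the middle of the surface that is visible of it).
- tip_of(query, picture): "location" ([x, y, z] in m, in world coordinates, good to about 4 mm: a listed point, or the origin of a listed thing).
The state is a dict: "time": time; "qpos": joint angles; "qvel": joint speeds; "joint_efforts": joint torques, N m; "tool_pos": TCP position; "tool_rot": TCP orientation; "contact_force": force on the tool from outside, world axes, zero at the start; "torque": the same for the moment, N m; "opening": finger opening in m.
Only numpy, scipy, OpenCV 4.12 (cv2) and the standard library are available. Lean on these libraries where they do the work, as an engineer would, in place of code of your own. Each camera call takes 0.05 s, during which the arm holds its last target.

## Working session

There is one attempt and no reset: what is moved stays moved. The work goes in short steps, Python scripts to look and compute and a tool call to move; the robot and the scene stay as the last step left them, time stands still between calls to the robot, and variables do not carry over. Pictures are saved under pics/ and viewed, and the job is handed in when it is done.

Besides the shell and the picture viewer there is one more tool, called after "Request:" as name(argument=value, ...) on one line, values as JSON. apply_moves: Moves the arm, as the interface text tells. Its arguments: {"type":"object","properties":{"motion":{"type":"array"},"grip":{"type":"number"},"grip_force":{"type":"number"}},"required":["motion"]}

```bash
mkdir -p pics; ls; python3 - <<'E'
from cell import *
import cv2,numpy as np
print(observe())
for n in ["side","top"]:
    p=read_camera(n); cv2.imwrite(f"pics/{n}0.png",p["img"][:,:,::-1])
    print(n,p["shot"])
    for q in ["bottle_mid","jar_mid","tin_mid","reel_mid","bay","mat","scale_pan","tape"]:
        print(q,[(np.round(d["location"],4).tolist(),round(d["score"],2)) for d in tip_of(q,p)])
E
```

```text
pics
{'time': 0.0, 'qpos': array([-1.31399347e+00,  3.42716121e-01,  1.52501635e+00, -2.20223547e-05,
        1.27538619e+00, -1.46009727e-01]), 'qvel': array([ 7.75577415e-04,  1.56064503e-03, -5.98863657e-05, -2.53614868e-04,
       -8.83862559e-04,  8.29716700e-04]), 'joint_efforts': array([-2.91107077e-03, -4.31250215e+01, -2.44223589e+01,  7.14996387e-02,
        5.59731235e-02, -1.53703463e-04]), 'tool_pos': array([ 0.20573633, -0.48267707,  0.29154854]), 'tool_rot': array([-3.14007981e+00, -2.01187212e-04,  4.02818857e-01]), 'contact_force': array([-0.41258416, -0.52577291,  0.22703627]), 'torque': array([0.00566173, 0.01580876, 0.01349041]), 'opening': 0.09166442120566606}
side 1
bottle_mid [([0.5701, -0.0981, 0.0566], 0.91), ([0.3973, -0.1656, 0.0522], 0.58), ([0.4875, -0.3383, 0.0282], 0.47), ([0.3814, -0.0467, 0.0003], 0.47)]
jar_mid [([0.5447, -0.0254, 0.0533], 0.7)]
tin_mid [([0.5926, 0.0326, 0.0545], 0.59), ([0.5849, 0.1759, 0.0484], 0.59)]
reel_mid [([0.6118, -0.0377, 0.0161], 0.51)]
bay [([0.5719, -0.0261, -0.0007], 0.72), ([0.4865, -0.3351, 0.0271], 0.19)]
mat [([0.5457, -0.022, 0.054], 0.71), ([0.5272, 0.3396, -0.0022], 0.7)]
scale_pan [([0.4874, -0.3382, 0.0293], 0.69)]
tape [([0.3856, -0.0502, 0.0022], 0.68)]
top 2
bottle_mid [([0.4047, -0.1676, 0.0509], 0.76), ([0.5665, -0.0927, 0.0594], 0.56)]
jar_mid [([0.539, -0.0243, 0.045], 0.56)]
tin_mid [([0.5847, 0.1763, 0.0458], 0.93), ([0.5277, 0.3387, 0.0001], 0.37)]
reel_mid [([0.6086, -0.0332, 0.0137], 0.78), ([0.777, 0.2506, -0.0025], 0.47)]
bay [([0.5674, -0.0252, -0.0044], 0.94), ([0.7558, -0.2699, -0.0003], 0.36)]
mat [([0.5256, 0.3426, 0.0001], 0.65)]
scale_pan [([0.4859, -0.336, 0.0265], 0.92)]
tape [([0.3884, -0.047, 0.0009], 0.77), ([0.6092, -0.0339, 0.015], 0.36)]
```

View pics/side0.png

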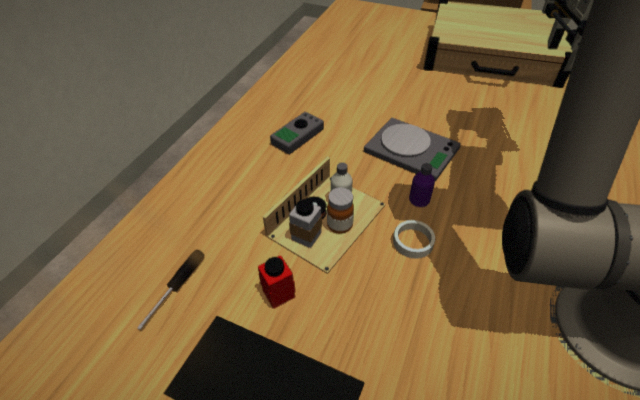

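View pics/top0.png

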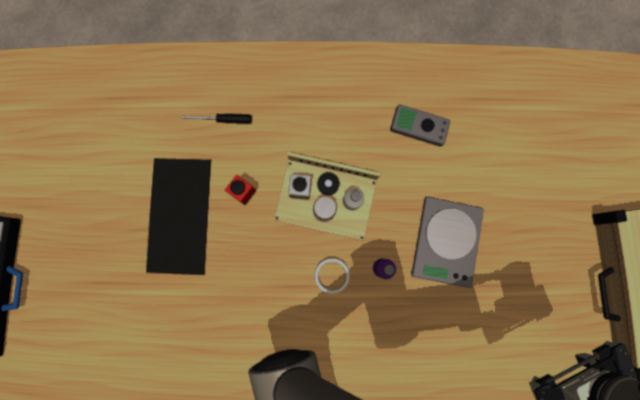

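The real items are in the bay: the white bottle at top-view (353,197), the silver tin at (300,184) and the jar at (324,208). The look-alikes outside it are the purple bottle at (385,268) and the red tin at (240,189), and I'll leave those alone. Next I'll look from above with the wrist camera.

```bash
cat > h.py <<'E'
from cell import *
import cv2,numpy as np
from scipy.spatial.transform import Rotation as Ro
def st():
    o=observe(); R=Ro.from_euler('xyz',o["tool_rot"]).as_matrix(); return o,R
def to(x,y,z,yaw=None,maxmm=40):
    "offset in tool axes to reach target; rotation about tool z comes interleaved"
    o,R=st(); d=np.array([x,y,z])-o["tool_pos"]
    yaw0=o["tool_rot"][2]; yaw=yaw0 if yaw is None else yaw
    R2=Ro.from_euler('xyz',[np.pi,0,yaw]).as_matrix()
    rv=Ro.from_matrix(R.T@R2).as_rotvec()
    print("t",round(o["time"],2),"pos",np.round(o["tool_pos"],4),"rot",np.round(o["tool_rot"],4),"open",round(o["opening"],4))
    print("off(tool now) mm",np.round(R.T@d*1e3,1),"off(after yaw)",np.round(R2.T@d*1e3,1),"rotvec",np.round(rv,3),"dist",round(np.linalg.norm(d)*1e3,1))
def pose(p,o,R):
    "world->cam for wrist"
    T=np.eye(4);T[:3,:3]=R;T[:3,3]=o["tool_pos"]
    W=np.linalg.inv(T@p["tool_from_camera"]); return W[:3,:3],W[:3,3]
def ray(p,Rc,t,uv,z):
    n=cv2.undistortPoints(np.array([[uv]],float),p["camera_matrix"],p["D"])[0,0]
    d=Rc.T@np.array([n[0],n[1],1]); c=-Rc.T@t
    return c+d*(z-c[2])/d[2]
def proj(p,Rc,t,X):
    return cv2.projectPoints(np.array(X,float).reshape(-1,3),cv2.Rodrigues(Rc)[0],t,p["camera_matrix"],p["D"])[0].reshape(-1,2)
E
python3 - <<'E'
from h import *
to(0.50,-0.03,0.34,1.32)
p=read_camera("wrist"); print(p["tool_from_camera"])
E
```

```text
t 0.9 pos [ 0.2058 -0.483   0.2923] rot [3.1414 0.     0.4028] open 0.0921
off(tool now) mm [ 448.2 -301.4  -47.8] off(after yaw) [511.8 172.6 -47.7] rotvec [ 0.     0.    -0.917] dist 542.2
[[-2.50305704e-04 -9.56457416e-01 -2.91871803e-01  7.94885644e-02]
 [ 9.99999964e-01 -2.66930918e-04  1.71388955e-05  1.43171001e-03]
 [-9.43022319e-05 -2.91871788e-01  9.56457448e-01 -9.33525654e-02]
 [ 0.00000000e+00  0.00000000e+00  0.00000000e+00  1.00000000e+00]]
```

Request:
apply_moves(motion=[{"offset": [0,0,-6],"rotation": [0,0,-0.115]},{"offset": [0,0,-6],"rotation": [0,0,-0.115]},{"offset": [0,0,-6],"rotation": [0,0,-0.115]},{"offset": [0,0,-6],"rotation": [0,0,-0.115]},{"offset": [0,0,-6],"rotation": [0,0,-0.115]},{"offset": [0,0,-6],"rotation": [0,0,-0.115]},{"offset": [0,0,-6],"rotation": [0,0,-0.115]},{"offset": [0,0,-6],"rotation": [0,0,-0.115]}])

```text
time: 1.62
tool_pos: [0.2057, -0.4823, 0.3407]
tool_rot: [-3.14, -0.003, 1.363]
contact_force: [-0.0, 0.2, -0.2]
opening: 0.0919
```

Request:
apply_moves(motion=[{"offset": [38,13,0],"rotation": [0,0,0]},{"offset": [38,13,0],"rotation": [0,0,0]},{"offset": [38,13,0],"rotation": [0,0,0]},{"offset": [38,13,0],"rotation": [0,0,0]},{"offset": [38,13,0],"rotation": [0,0,0]},{"offset": [38,13,0],"rotation": [0,0,0]},{"offset": [38,13,0],"rotation": [0,0,0]},{"offset": [38,13,0],"rotation": [0,0,0]},{"offset": [38,13,0],"rotation": [0,0,0]},{"offset": [38,13,0],"rotation": [0,0,0]},{"offset": [38,13,0],"rotation": [0,0,0]},{"offset": [38,13,0],"rotation": [0,0,0]}])

```text
time: 2.62
tool_pos: [0.4545, -0.0578, 0.3422]
tool_rot: [3.137, 0.003, 1.358]
contact_force: [0.3, -0.3, 0.0]
opening: 0.0919
```

```bash
python3 - <<'E'
from h import *
to(0.52,-0.08,0.34,1.32)
E
```

```text
t 2.62 pos [ 0.4545 -0.0578  0.3422] rot [3.1369 0.0032 1.3579] open 0.0919
off(tool now) mm [-7.8 68.7  2.6] off(after yaw) [-5.2 69.   2.2] rotvec [0.005 0.003 0.038] dist 69.2
```

Request:
apply_moves(motion=[{"offset": [-2,23,1],"rotation": [0.003,0.003,0.038]},{"offset": [-2,23,1],"rotation": [0,0,0]},{"offset": [-1,23,0],"rotation": [0,0,0]},{"offset": [0,0,0],"rotation": [0,0,0]}])

```text
time: 2.95
tool_pos: [0.5257, -0.0681, 0.3409]
tool_rot: [3.138, -0.003, 1.334]
contact_force: [-1.0, 0.8, -0.4]
opening: 0.0916
```

```bash
python3 - <<'E'
from h import *
o,R=st(); p=read_camera("wrist"); cv2.imwrite("pics/w1.png",p["img"][:,:,::-1])
print(np.round(o["tool_pos"],4),np.round(o["tool_rot"],4))
for q in ["bottle_mid","jar_mid","tin_mid","reel_mid","bay"]:
    print(q,[(np.round(d["location"],4).tolist(),round(d["score"],2)) for d in tip_of(q,p)])
E
```

```text
[ 0.5257 -0.0681  0.3409] [ 3.1376e+00 -2.8000e-03  1.3337e+00]
bottle_mid [([0.5669, -0.0924, 0.0575], 0.96), ([0.4029, -0.1672, 0.0542], 0.67)]
jar_mid []
tin_mid [([0.592, 0.0304, 0.0572], 0.62)]
reel_mid [([0.6093, -0.0339, 0.0213], 0.73), ([0.5704, -0.0912, 0.0551], 0.48)]
bay [([0.559, -0.0308, -0.0033], 0.9)]
```

View pics/w1.png

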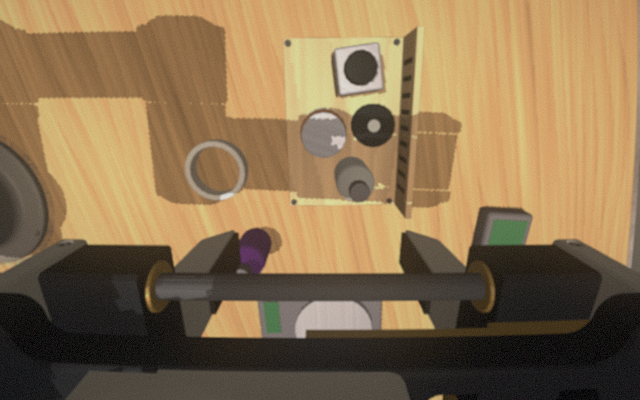

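```bash
python3 - <<'E'
import cv2
im=cv2.imread("pics/w1.png")[20:220,270:430]; cv2.imwrite("pics/w1c.png",cv2.resize(im,None,fx=3,fy=3,interpolation=cv2.INTER_CUBIC)[:600])
E
```

```text
(no output)
```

View pics/w1c.png

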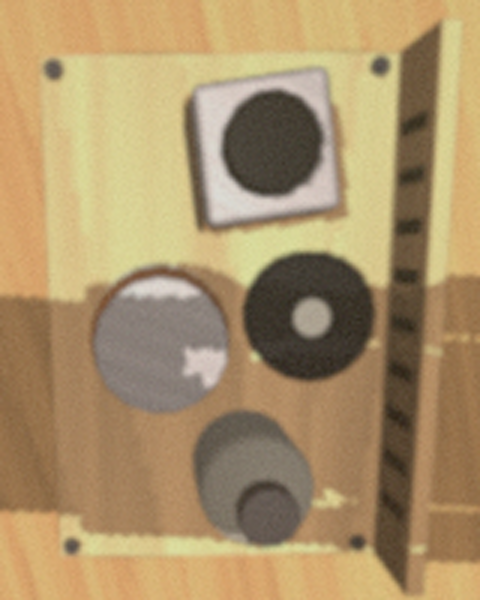

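```bash
cat >> h.py <<'E'
TP=np.array([0.5257,-0.0681,0.3409])
E
python3 - <<'E'
from h import *
o,R=st(); p=read_camera("wrist"); Rc,t=pose(p,o,R)
print(o["tool_pos"],o["tool_rot"])
g=lambda u,v,z: ray(p,Rc,t,((u+.5)/3+270-.5,(v+.5)/3+20-.5),z)
for n,u,v,z in [("jar",160,340,.096),("reel",309,316,.030),("bottle",268,514,.111),("tincap",272,143,.106)]: print(n,np.round(g(u,v,z),4))
T=[g(*a,.09) for a in [(195,87),(325,70),(340,208),(208,226)]]
print("tin",np.round(np.mean(T,0),4))
for i in range(4):
    d=T[(i+1)%4]-T[i]; print(np.hypot(*d[:2]),np.degrees(np.arctan2(d[1],d[0])))
S=[g(*a,.006) for a in [(54,69),(380,66),(357,543),(71,546)]]
print("screws mean",np.round(np.mean(S,0),4))
for i in range(4):
    d=S[(i+1)%4]-S[i]; print(np.hypot(*d[:2]),np.degrees(np.arctan2(d[1],d[0])))
yaw=None
E
```

```text
[ 0.52207784 -0.06791821  0.34178891] [ 3.13888272e+00 -2.83468430e-03  1.33231435e+00]
jar [ 0.5387 -0.0236  0.096 ]
reel [ 0.6034 -0.0349  0.03  ]
bottle [ 0.5627 -0.093   0.111 ]
tincap [0.5906 0.0321 0.106 ]
tin [0.5909 0.0318 0.09  ]
0.045333577059221634 -6.409693737956847
0.046343018621557895 -94.25883095999065
0.0477296099097281 174.01438676472426
0.04666824376687397 82.7855870533352
screws mean [ 0.5649 -0.0297  0.006 ]
0.14026065804542848 -12.968816009392047
0.21557097487444005 -102.84780267764597
0.14103560913790072 166.88236156591248
0.21520439943442196 76.94620788414409
```

```bash
python3 - <<'E'
from h import *
for i in range(3):
    o,R=st(); p=read_camera("wrist"); print(np.round(o["tool_pos"],4),np.round(o["tool_rot"],4))
cv2.imwrite("pics/w2c.png",cv2.resize(p["img"][20:220,270:430,::-1],None,fx=3,fy=3,interpolation=cv2.INTER_CUBIC))
E
```

```text
[ 0.5222 -0.068   0.3419] [ 3.1385e+00 -2.8000e-03  1.3323e+00]
[ 0.5223 -0.068   0.3419] [ 3.1384e+00 -2.8000e-03  1.3323e+00]
[ 0.5224 -0.068   0.3419] [ 3.1384e+00 -2.8000e-03  1.3323e+00]
```

View pics/w2c.png

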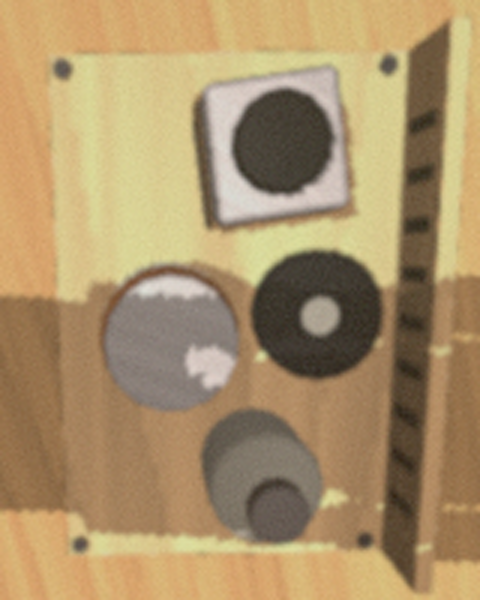

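```bash
python3 - <<'E'
from h import *
o,R=st(); p=read_camera("wrist"); Rc,t=pose(p,o,R)
g=lambda u,v,z: ray(p,Rc,t,((u+.5)/3+270-.5,(v+.5)/3+20-.5),z)
for n,u,v,z in [("jar",171,339,.096),("reel",317,314,.030),("bottle",278,511,.111),("tincap",283,141,.106)]: print(n,np.round(g(u,v,z),4))
T=[g(*a,.09) for a in [(205,85),(336,68),(350,206),(220,226)]]
print("tin",np.round(np.mean(T,0),4))
S=[g(*a,.006) for a in [(62,69),(388,65),(365,541),(80,545)]]
c=np.mean(S,0);print("screws mean",np.round(c,4))
# top camera: pan, mat
p=read_camera("top"); im=p["img"]; hsv=cv2.cvtColor(im,cv2.COLOR_RGB2HSV)
m=((im.max(2)<50)).astype(np.uint8); m[:, :140]=0;m[:,220:]=0;m[:140]=0;m[290:]=0
cs,_=cv2.findContours(m,0,2); k=max(cs,key=cv2.contourArea); r=cv2.minAreaRect(k); b=cv2.boxPoints(r)
W=np.array([ray(p,p["R"],p["t"],x,.004) for x in b]); print("mat",np.round(W,4).tolist(),np.round(W.mean(0),4))
roi=im[200:270,415:490]; cv2.imwrite("pics/pan.png",cv2.resize(roi[:,:,::-1],None,fx=8,fy=8))
g2=cv2.cvtColor(roi,cv2.COLOR_RGB2GRAY); _,b=cv2.threshold(g2,0,255,cv2.THRESH_OTSU)
E
```

```text
jar [ 0.5431 -0.0243  0.096 ]
reel [ 0.6075 -0.0349  0.03  ]
bottle [ 0.567  -0.0929  0.111 ]
tincap [0.5948 0.0318 0.106 ]
tin [0.5952 0.0314 0.09  ]
screws mean [ 0.5693 -0.0302  0.006 ]
mat [[0.3898, 0.4142, 0.004], [0.6769, 0.4106, 0.004], [0.6679, 0.2632, 0.004], [0.384, 0.2711, 0.004]] [0.5296 0.3398 0.004 ]
```

View pics/pan.png

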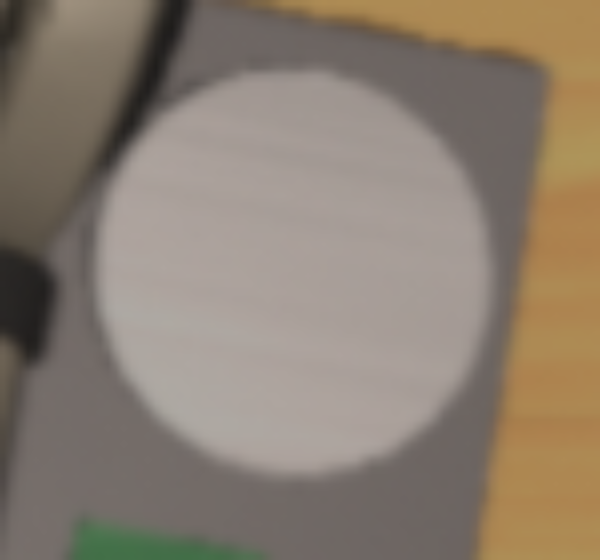

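```bash
python3 - <<'E'
from h import *
p=read_camera("top"); print(ray(p,p["R"],p["t"],(295/8+414.5,272/8+199.5),.03))
to(.567,-.093,.20,1.338); to(.567,-.093,.118,1.338)
E
```

```text
[ 0.48577416 -0.33340624  0.03      ]
t 3.6 pos [ 0.5227 -0.0679  0.3417] rot [ 3.1385e+00 -2.9000e-03  1.3326e+00] open 0.0916
off(tool now) mm [-14.3  48.5 141.8] off(after yaw) [-14.2  48.9 141.7] rotvec [ 0.003 -0.003 -0.005] dist 150.6
t 3.6 pos [ 0.5227 -0.0679  0.3417] rot [ 3.1385e+00 -2.9000e-03  1.3326e+00] open 0.0916
off(tool now) mm [-14.6  48.3 223.8] off(after yaw) [-14.2  48.9 223.7] rotvec [ 0.003 -0.003 -0.005] dist 229.4
```

Request:
apply_moves(motion=[{"offset": [-4,14,30],"rotation": [0.003,-0.003,-0.005]},{"offset": [-4,14,30],"rotation": [0,0,0]},{"offset": [-4,14,30],"rotation": [0,0,0]},{"offset": [-2,7,30],"rotation": [0,0,0]},{"offset": [0,0,20],"rotation": [0,0,0]},{"offset": [0,0,0],"rotation": [0,0,0]},{"offset": [0,0,0],"rotation": [0,0,0]},{"offset": [0,0,0],"rotation": [0,0,0]}], grip=0.28, grip_force=15)

```text
time: 4.27
tool_pos: [0.5708, -0.0945, 0.2002]
tool_rot: [3.134, 0.0, 1.338]
contact_force: [-0.5, -0.5, -0.3]
opening: 0.0659
```

```bash
python3 - <<'E'
from h import *
to(.567,-.093,.118,1.338)
o,R=st(); p=read_camera("wrist"); cv2.imwrite("pics/w3.png",p["img"][:,:,::-1])
E
```

```text
t 4.27 pos [ 0.5708 -0.0945  0.2002] rot [3.1337e+00 5.0000e-04 1.3378e+00] open 0.0659
off(tool now) mm [ 0.6 -4.7 82.2] off(after yaw) [ 0.5 -4.  82.2] rotvec [ 0.008  0.    -0.   ] dist 82.3
```

View pics/w3.png

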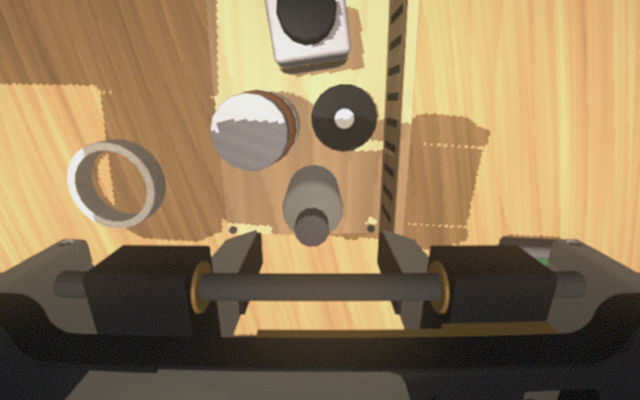

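Request:
apply_moves(motion=[{"offset": [0,-3,20],"rotation": [0.006,0,0]},{"offset": [0,-1,25],"rotation": [0,0,0]},{"offset": [0,0,22],"rotation": [0,0,0]},{"offset": [0,0,10],"rotation": [0,0,0]},{"offset": [0,0,3],"rotation": [0,0,0]},{"offset": [0,0,0],"rotation": [0,0,0]},{"offset": [0,0,0],"rotation": [0,0,0]}])

```text
time: 4.9
tool_pos: [0.574, -0.0949, 0.1319]
tool_rot: [3.114, 0.002, 1.339]
contact_force: [0.3, -0.6, 0.1]
opening: 0.0661
```

```bash
python3 - <<'E'
from h import *
to(.567,-.093,.118,1.338)
print(st()[0]["contact_force"])
E
```

```text
t 4.9 pos [ 0.574  -0.0949  0.1319] rot [3.1144e+00 2.0000e-03 1.3390e+00] open 0.0661
off(tool now) mm [ 0.3 -7.6 13.7] off(after yaw) [ 0.2 -7.2 13.9] rotvec [0.027 0.002 0.001] dist 15.6
[ 0.29484237 -0.58647786  0.07932896]
```

Request:
apply_moves(motion=[{"offset": [0,-5,4],"rotation": [0.02,0.002,0]},{"offset": [0,0,0],"rotation": [0,0,0]},{"offset": [0,0,0],"rotation": [0,0,0]}])

```text
time: 5.15
tool_pos: [0.5704, -0.094, 0.131]
tool_rot: [3.131, 0.0, 1.339]
contact_force: [-0.1, 0.8, 0.7]
opening: 0.066
```

```bash
python3 - <<'E'
from h import *
to(.567,-.093,.118,1.338)
E
```

```text
t 5.15 pos [ 0.5704 -0.094   0.131 ] rot [3.1305e+00 1.0000e-04 1.3392e+00] open 0.066
off(tool now) mm [ 0.3 -3.6 12.9] off(after yaw) [ 0.2 -3.5 13. ] rotvec [0.011 0.    0.001] dist 13.4
```

Request:
apply_moves(motion=[{"offset": [0,-3.5,8],"rotation": [0.012,0,0]},{"offset": [0,-1,7],"rotation": [0.004,0,0]},{"offset": [0,0,0],"rotation": [0,0,0]}])

```text
time: 5.4
tool_pos: [0.5662, -0.0932, 0.116]
tool_rot: [-3.138, 0.0, 1.339]
contact_force: [0.4, 0.2, 0.1]
opening: 0.066
```

```bash
python3 - <<'E'
from h import *
to(.567,-.093,.118,1.338)
E
```

```text
t 5.4 pos [ 0.5662 -0.0932  0.116 ] rot [-3.1378e+00  3.0000e-04  1.3392e+00] open 0.066
off(tool now) mm [ 0.3  0.7 -2. ] off(after yaw) [ 0.3  0.7 -2. ] rotvec [-0.004  0.     0.001] dist 2.1
```

Good position; now I'll grip.

Request:
apply_moves(motion=[{"offset": [0,0,-1],"rotation": [0,0,0]},{"offset": [0,0,0],"rotation": [0,0,0]},{"offset": [0,0,0],"rotation": [0,0,0]},{"offset": [0,0,0],"rotation": [0,0,0]},{"offset": [0,0,0],"rotation": [0,0,0]},{"offset": [0,0,0],"rotation": [0,0,0]}], grip=1, grip_force=20)

```text
time: 5.9
tool_pos: [0.5659, -0.093, 0.1161]
tool_rot: [-3.136, 0.0, 1.339]
contact_force: [0.6, -0.8, -0.6]
opening: 0.0476
```

```bash
python3 - <<'E'
from h import *
to(.567,-.093,.25,1.338)
E
```

```text
t 5.9 pos [ 0.5659 -0.093   0.1161] rot [-3.1359e+00  2.0000e-04  1.3392e+00] open 0.0476
off(tool now) mm [   0.3    0.3 -133.9] off(after yaw) [   0.3    1.1 -133.9] rotvec [-0.006  0.     0.001] dist 133.9
```

Request:
apply_moves(motion=[{"offset": [0,0,-15],"rotation": [-0.003,0,0]},{"offset": [0,0,-30],"rotation": [0,0,0]},{"offset": [0,0,-30],"rotation": [0,0,0]},{"offset": [0,0,-30],"rotation": [0,0,0]},{"offset": [0,0,-30],"rotation": [0,0,0]},{"offset": [0,0,-10],"rotation": [0,0,0]},{"offset": [0,0,0],"rotation": [0,0,0]}])

```text
time: 6.48
tool_pos: [0.5648, -0.0927, 0.2648]
tool_rot: [-3.131, -0.0, 1.339]
contact_force: [0.4, 0.0, -2.5]
opening: 0.0469
```

```bash
python3 - <<'E'
from h import *
to(.63,.34,.27,1.338)
E
```

```text
t 6.48 pos [ 0.5648 -0.0927  0.2648] rot [-3.1310e+00 -4.0000e-04  1.3391e+00] open 0.0469
off(tool now) mm [436.1 -35.9  -4.6] off(after yaw) [436.  -36.3  -5.2] rotvec [-0.011 -0.     0.001] dist 437.6
```

Request:
apply_moves(motion=[{"offset": [18,-1.5,-1],"rotation": [-0.008,0,0]},{"offset": [38,-3,-1],"rotation": [0,0,0]},{"offset": [38,-3,0],"rotation": [0,0,0]},{"offset": [38,-3,0],"rotation": [0,0,0]},{"offset": [38,-3,0],"rotation": [0,0,0]},{"offset": [38,-3,0],"rotation": [0,0,0]},{"offset": [38,-3,0],"rotation": [0,0,0]},{"offset": [38,-3,0],"rotation": [0,0,0]},{"offset": [38,-3,0],"rotation": [0,0,0]},{"offset": [38,-3,0],"rotation": [0,0,0]},{"offset": [38,-3,0],"rotation": [0,0,0]},{"offset": [20,-2,0],"rotation": [0,0,0]}])

```text
time: 7.48
tool_pos: [0.6283, 0.3337, 0.251]
tool_rot: [-3.125, 0.009, 1.328]
contact_force: [0.8, -0.1, -0.9]
opening: 0.0472
```

```bash
python3 - <<'E'
from h import *
to(.63,.34,.114,1.338)
E
```

```text
t 7.48 pos [0.6283 0.3337 0.251 ] rot [-3.1251  0.0093  1.3277] open 0.0472
off(tool now) mm [  7.8   2.4 136.9] off(after yaw) [  6.5   0.2 137. ] rotvec [-0.017  0.009 -0.01 ] dist 137.2
```

Request:
apply_moves(motion=[{"offset": [3,0,15],"rotation": [-0.017,0.009,-0.01]},{"offset": [0,0,30],"rotation": [0,0,0]},{"offset": [0,0,30],"rotation": [0,0,0]},{"offset": [0,0,25],"rotation": [0,0,0]},{"offset": [0,0,12],"rotation": [0,0,0]},{"offset": [0,0,0],"rotation": [0,0,0]}])

```text
time: 7.98
tool_pos: [0.6242, 0.3454, 0.1239]
tool_rot: [-3.135, 0.003, 1.349]
contact_force: [-0.0, 0.5, -1.1]
opening: 0.0474
```

```bash
python3 - <<'E'
from h import *
to(.63,.34,.114,1.338)
E
```

```text
t 7.98 pos [0.6242 0.3454 0.1239] rot [-3.1348  0.0034  1.3488] open 0.0474
off(tool now) mm [-4.   6.9  9.8] off(after yaw) [-3.9  6.9  9.9] rotvec [-0.007  0.003  0.011] dist 12.7
```

Request:
apply_moves(motion=[{"offset": [-2,4,5],"rotation": [-0.007,0.003,0.008]},{"offset": [0,1,3.5],"rotation": [0,0,0]},{"offset": [0,0,1],"rotation": [0,0,0]},{"offset": [0,0,0],"rotation": [0,0,0]}])

```text
time: 8.32
tool_pos: [0.6293, 0.3416, 0.1145]
tool_rot: [3.141, 0.0, 1.339]
contact_force: [0.6, -0.2, -1.7]
opening: 0.0473
```

```bash
python3 - <<'E'
from h import *
to(.63,.34,.114,1.338);print(st()[0]["contact_force"])
E
```

```text
t 8.32 pos [0.6293 0.3416 0.1145] rot [3.1407e+00 3.0000e-04 1.3394e+00] open 0.0473
off(tool now) mm [-1.4  1.   0.5] off(after yaw) [-1.4  1.   0.5] rotvec [0.001 0.    0.001] dist 1.8
[ 0.57852451 -0.21056636 -1.66503636]
```

Request:
apply_moves(motion=[{"offset": [0,0,1.5],"rotation": [0,0,0]},{"offset": [0,0,0.5],"rotation": [0,0,0]},{"offset": [0,0,0],"rotation": [0,0,0]}])

```text
time: 8.57
tool_pos: [0.6309, 0.3413, 0.1145]
tool_rot: [3.137, -0.002, 1.338]
contact_force: [1.0, -0.3, -2.0]
opening: 0.0473
```

Request:
apply_moves(motion=[{"offset": [0,0,0],"rotation": [0,0,0]},{"offset": [0,0,0],"rotation": [0,0,0]},{"offset": [0,0,0],"rotation": [0,0,0]},{"offset": [0,0,0],"rotation": [0,0,0]},{"offset": [0,0,0],"rotation": [0,0,0]}], grip=0.28)

```text
time: 8.98
tool_pos: [0.6317, 0.3415, 0.1161]
tool_rot: [3.134, -0.004, 1.338]
contact_force: [-0.4, 0.0, -0.1]
opening: 0.0657
```

Request:
apply_moves(motion=[{"offset": [0,0,-15],"rotation": [0,0,0]},{"offset": [0,0,-30],"rotation": [0,0,0]},{"offset": [0,0,-30],"rotation": [0,0,0]},{"offset": [0,0,-30],"rotation": [0,0,0]},{"offset": [0,0,-25],"rotation": [0,0,0]},{"offset": [0,0,0],"rotation": [0,0,0]}])

```text
time: 9.48
tool_pos: [0.6295, 0.341, 0.2483]
tool_rot: [3.14, 0.0, 1.339]
contact_force: [-0.9, -0.9, 0.6]
opening: 0.0658
```

```bash
python3 - <<'E'
from h import *
to(.543,-.0243,.25,1.338)
o,R=st(); p=read_camera("wrist"); cv2.imwrite("pics/w4.png",p["img"][:,:,::-1])
E
```

```text
t 9.48 pos [0.6295 0.341  0.2483] rot [3.1399e+00 2.0000e-04 1.3386e+00] open 0.0658
off(tool now) mm [-3.754e+02 -1.000e-01 -1.700e+00] off(after yaw) [-3.754e+02  1.000e-01 -1.700e+00] rotvec [0.002 0.    0.001] dist 375.4
```

View pics/w4.png

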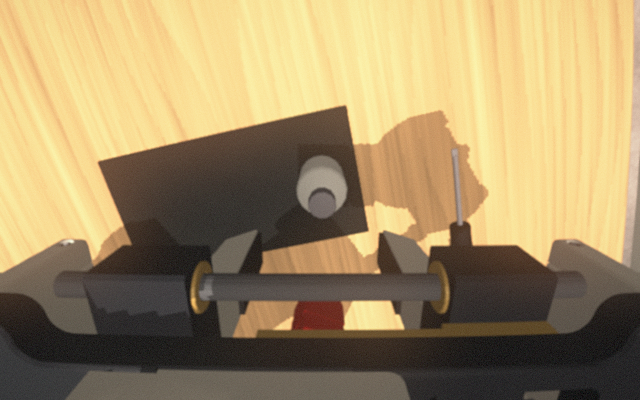

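Request:
apply_moves(motion=[{"offset": [-18,0,-1],"rotation": [0.002,0,0]},{"offset": [-38,0,-1],"rotation": [0,0,0]},{"offset": [-38,0,0],"rotation": [0,0,0]},{"offset": [-38,0,0],"rotation": [0,0,0]},{"offset": [-38,0,0],"rotation": [0,0,0]},{"offset": [-38,0,0],"rotation": [0,0,0]},{"offset": [-38,0,0],"rotation": [0,0,0]},{"offset": [-38,0,0],"rotation": [0,0,0]},{"offset": [-38,0,0],"rotation": [0,0,0]},{"offset": [-38,0,0],"rotation": [0,0,0]},{"offset": [-14,0,0],"rotation": [0,0,0]},{"offset": [0,0,0],"rotation": [0,0,0]}], grip=0.19)

```text
time: 10.53
tool_pos: [0.5319, -0.036, 0.2328]
tool_rot: [-3.119, 0.006, 1.345]
contact_force: [0.3, 0.8, -0.1]
opening: 0.0744
```

```bash
python3 - <<'E'
from h import *
to(.543,-.0243,.117,1.338)
o,R=st(); p=read_camera("wrist"); cv2.imwrite("pics/w5.png",p["img"][:,:,::-1])
print([(np.round(d["location"],4),d["score"]) for d in tip_of("jar_mid",p)])
E
```

```text
t 10.53 pos [ 0.5319 -0.036   0.2328] rot [-3.1187  0.0062  1.3455] open 0.0744
off(tool now) mm [ 14.6  10.8 115.5] off(after yaw) [ 14.    8.1 115.8] rotvec [-0.023  0.006  0.007] dist 116.9
[]
```

View pics/w5.png

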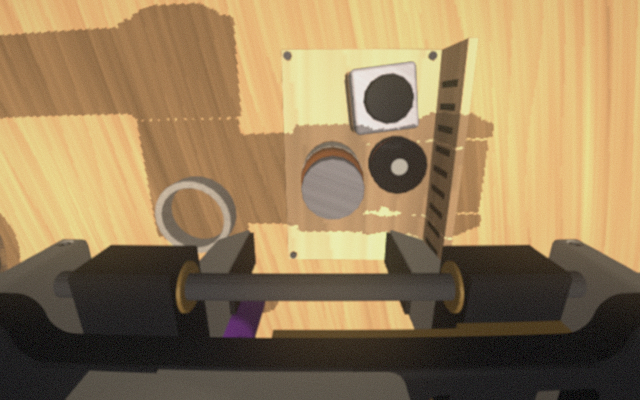

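```bash
python3 - <<'E'
from h import *
o,R=st(); p=read_camera("wrist"); Rc,t=pose(p,o,R)
cv2.imwrite("pics/w6.png",cv2.resize(p["img"][40:270,270:450,::-1],None,fx=2.5,fy=2.5,interpolation=cv2.INTER_CUBIC))
print(ray(p,Rc,t,(333,187),.096)); to(.543,-.0243,.117,1.338)
E
```

```text
[ 0.54404654 -0.02154004  0.096     ]
t 10.68 pos [ 0.533  -0.0327  0.2332] rot [-3.1195  0.0051  1.3488] open 0.0742
off(tool now) mm [ 11.   10.5 115.9] off(after yaw) [ 10.5   7.8 116.2] rotvec [-0.022  0.005  0.011] dist 116.9
```

View pics/w6.png

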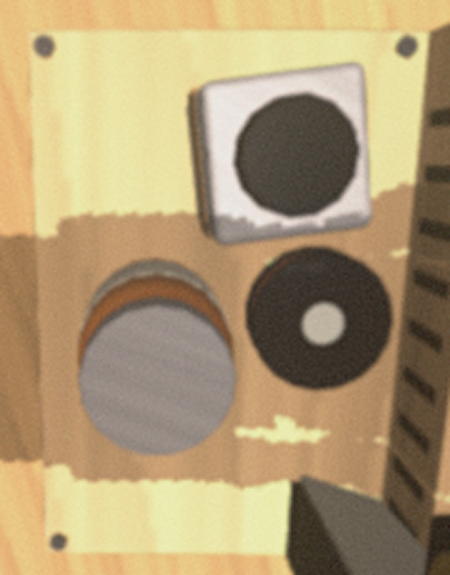

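Request:
apply_moves(motion=[{"offset": [6,5,10],"rotation": [-0.022,0.005,0.01]},{"offset": [3,2,25],"rotation": [0,0,0]},{"offset": [1,0,25],"rotation": [0,0,0]},{"offset": [0,0,20],"rotation": [0,0,0]},{"offset": [0,0,10],"rotation": [0,0,0]},{"offset": [0,0,0],"rotation": [0,0,0]}])

```text
time: 11.18
tool_pos: [0.5449, -0.0141, 0.1393]
tool_rot: [3.137, -0.003, 1.35]
contact_force: [-1.0, 0.6, 1.3]
opening: 0.0744
```

```bash
python3 - <<'E'
from h import *
to(.543,-.0245,.117,1.338)
E
```

```text
t 11.18 pos [ 0.5449 -0.0141  0.1393] rot [ 3.1368e+00 -2.6000e-03  1.3498e+00] open 0.0744
off(tool now) mm [-10.6   0.3  22.3] off(after yaw) [-10.5   0.5  22.3] rotvec [ 0.005 -0.003  0.012] dist 24.7
```

Request:
apply_moves(motion=[{"offset": [-6,0,10],"rotation": [0.004,-0.002,0.01]},{"offset": [-3,0,8],"rotation": [0,0,0]},{"offset": [0,0,3],"rotation": [0,0,0]},{"offset": [0,0,0],"rotation": [0,0,0]},{"offset": [0,0,0],"rotation": [0,0,0]}])

```text
time: 11.6
tool_pos: [0.544, -0.0202, 0.117]
tool_rot: [3.14, -0.001, 1.344]
contact_force: [0.1, 1.0, 0.1]
opening: 0.0743
```

```bash
python3 - <<'E'
from h import *
to(.543,-.0245,.117,1.338)
E
```

```text
t 11.6 pos [ 0.544  -0.0202  0.117 ] rot [ 3.1403e+00 -1.0000e-03  1.3439e+00] open 0.0743
off(tool now) mm [-4.4  0.  -0.1] off(after yaw) [-4.4  0.  -0. ] rotvec [ 0.001 -0.001  0.006] dist 4.4
```

Request:
apply_moves(motion=[{"offset": [-4,0,0],"rotation": [0.001,-0.001,0.004]},{"offset": [-0.5,0,0],"rotation": [0,0,0]},{"offset": [0,0,0],"rotation": [0,0,0]}])

```text
time: 11.85
tool_pos: [0.5437, -0.0253, 0.1184]
tool_rot: [3.139, -0.0, 1.339]
contact_force: [0.1, -0.7, 0.9]
opening: 0.0741
```

Request:
apply_moves(motion=[{"offset": [0,0,0],"rotation": [0,0,0]},{"offset": [0,0,0],"rotation": [0,0,0]},{"offset": [0,0,0],"rotation": [0,0,0]},{"offset": [0,0,0],"rotation": [0,0,0]},{"offset": [0,0,0],"rotation": [0,0,0]}], grip=1, grip_force=22)

```text
time: 12.27
tool_pos: [0.5437, -0.0256, 0.1194]
tool_rot: [3.138, -0.0, 1.338]
contact_force: [0.5, -0.7, -1.6]
opening: 0.0549
```

```bash
python3 - <<'E'
from h import *
to(.543,-.0245,.26,1.338); print(st()[0]["tool_pos"])
E
```

```text
t 12.27 pos [ 0.5437 -0.0256  0.1194] rot [ 3.1375e+00 -1.0000e-04  1.3384e+00] open 0.0549
off(tool now) mm [   1.    -0.3 -140.6] off(after yaw) [   1.    -0.9 -140.6] rotvec [ 0.004 -0.     0.   ] dist 140.6
[ 0.54365239 -0.02564968  0.11941384]
```

Request:
apply_moves(motion=[{"offset": [0,0,-15],"rotation": [0.003,0,0]},{"offset": [0,0,-30],"rotation": [0,0,0]},{"offset": [0,0,-30],"rotation": [0,0,0]},{"offset": [0,0,-30],"rotation": [0,0,0]},{"offset": [0,0,-30],"rotation": [0,0,0]},{"offset": [0,0,-10],"rotation": [0,0,0]},{"offset": [0,0,0],"rotation": [0,0,0]}])

```text
time: 12.85
tool_pos: [0.5417, -0.025, 0.2664]
tool_rot: [-3.132, 0.0, 1.339]
contact_force: [0.4, 0.2, -2.2]
opening: 0.055
```

```bash
python3 - <<'E'
from h import *
to(.53,.34,.27,1.338); print(st()[0]["tool_pos"])
E
```

```text
t 12.85 pos [ 0.5417 -0.025   0.2664] rot [-3.1320e+00  2.0000e-04  1.3388e+00] open 0.055
off(tool now) mm [352.6 -95.4  -2.8] off(after yaw) [352.5 -95.6  -3.6] rotvec [-0.01   0.     0.001] dist 365.2
[ 0.54171562 -0.02503157  0.26638094]
```

Request:
apply_moves(motion=[{"offset": [18,-4,-1],"rotation": [-0.008,0,0]},{"offset": [36,-10,-1],"rotation": [0,0,0]},{"offset": [36,-10,-1],"rotation": [0,0,0]},{"offset": [36,-10,-1],"rotation": [0,0,0]},{"offset": [36,-10,-1],"rotation": [0,0,0]},{"offset": [36,-10,-1],"rotation": [0,0,0]},{"offset": [36,-10,0],"rotation": [0,0,0]},{"offset": [36,-10,0],"rotation": [0,0,0]},{"offset": [36,-10,0],"rotation": [0,0,0]},{"offset": [30,-8,0],"rotation": [0,0,0]},{"offset": [12,-3,0],"rotation": [0,0,0]},{"offset": [0,0,0],"rotation": [0,0,0]}])

```text
time: 13.85
tool_pos: [0.5252, 0.3495, 0.2541]
tool_rot: [-3.123, 0.012, 1.333]
contact_force: [-0.2, -0.7, -2.1]
opening: 0.0549
```

```bash
python3 - <<'E'
from h import *
to(.53,.34,.1175,1.338)
E
```

```text
t 13.85 pos [0.5252 0.3495 0.2541] rot [-3.1234  0.0117  1.3333] open 0.0549
off(tool now) mm [ -6.5   9.4 136.5] off(after yaw) [ -8.2   6.9 136.6] rotvec [-0.018  0.012 -0.005] dist 137.0
```

Request:
apply_moves(motion=[{"offset": [-5,5,12],"rotation": [-0.018,0.012,-0.004]},{"offset": [-2,1,28],"rotation": [0,0,0]},{"offset": [0,0,30],"rotation": [0,0,0]},{"offset": [0,0,28],"rotation": [0,0,0]},{"offset": [0,0,12],"rotation": [0,0,0]},{"offset": [0,0,0],"rotation": [0,0,0]}])

```text
time: 14.35
tool_pos: [0.5283, 0.3353, 0.1347]
tool_rot: [-3.139, 0.006, 1.338]
contact_force: [-0.3, 0.0, -2.8]
opening: 0.0548
```

```bash
python3 - <<'E'
from h import *
to(.53,.34,.1175,1.338)
E
```

```text
t 14.35 pos [0.5283 0.3353 0.1347] rot [-3.1388  0.0057  1.3379] open 0.0548
off(tool now) mm [ 5.1  0.7 17.2] off(after yaw) [ 5.   0.6 17.2] rotvec [-0.003  0.006 -0.   ] dist 18.0
```

Request:
apply_moves(motion=[{"offset": [3,0,8],"rotation": [-0.003,0.006,0]},{"offset": [0,0,6],"rotation": [0,0,0]},{"offset": [0,0,2],"rotation": [0,0,0]},{"offset": [0,0,0],"rotation": [0,0,0]}])

```text
time: 14.68
tool_pos: [0.5299, 0.3356, 0.1178]
tool_rot: [3.141, 0.0, 1.335]
contact_force: [-0.1, 0.1, -2.4]
opening: 0.055
```

```bash
python3 - <<'E'
from h import *
to(.53,.34,.1175,1.338);print(st()[0]["contact_force"])
E
```

```text
t 14.68 pos [0.5299 0.3356 0.1178] rot [3.1414e+00 1.0000e-04 1.3351e+00] open 0.055
off(tool now) mm [ 4.3 -0.9  0.3] off(after yaw) [ 4.3 -0.9  0.3] rotvec [ 0.     0.    -0.003] dist 4.4
[-0.12062204  0.13863213 -2.38893525]
```

Request:
apply_moves(motion=[{"offset": [0,0,1.5],"rotation": [0,0,0]},{"offset": [0,0,0.5],"rotation": [0,0,0]},{"offset": [0,0,0],"rotation": [0,0,0]}])

```text
time: 14.93
tool_pos: [0.531, 0.3361, 0.1183]
tool_rot: [3.138, -0.003, 1.335]
contact_force: [0.4, -0.4, -2.5]
opening: 0.055
```

Request:
apply_moves(motion=[{"offset": [0,0,0],"rotation": [0,0,0]},{"offset": [0,0,0],"rotation": [0,0,0]},{"offset": [0,0,0],"rotation": [0,0,0]},{"offset": [0,0,0],"rotation": [0,0,0]},{"offset": [0,0,0],"rotation": [0,0,0]}], grip=0.2)

```text
time: 15.35
tool_pos: [0.5323, 0.3369, 0.1207]
tool_rot: [3.133, -0.006, 1.336]
contact_force: [-0.1, -0.5, -0.4]
opening: 0.0733
```

Request:
apply_moves(motion=[{"offset": [0,0,-15],"rotation": [0,0,0]},{"offset": [0,0,-30],"rotation": [0,0,0]},{"offset": [0,0,-30],"rotation": [0,0,0]},{"offset": [0,0,-30],"rotation": [0,0,0]},{"offset": [0,0,-30],"rotation": [0,0,0]},{"offset": [0,0,0],"rotation": [0,0,0]}])

```text
time: 15.85
tool_pos: [0.5303, 0.336, 0.259]
tool_rot: [3.138, -0.002, 1.336]
contact_force: [0.0, 0.1, 1.6]
opening: 0.0731
```

```bash
python3 - <<'E'
from h import *
to(.595,.0316,.25,1.466)
o,R=st(); p=read_camera("wrist"); cv2.imwrite("pics/w7.png",p["img"][:,:,::-1])
E
```

```text
t 15.85 pos [0.5303 0.336  0.259 ] rot [ 3.1380e+00 -2.2000e-03  1.3358e+00] open 0.0731
off(tool now) mm [-280.9  133.8    8.9] off(after yaw) [-295.9   96.2    9. ] rotvec [ 0.004 -0.002 -0.13 ] dist 311.3
```

View pics/w7.png

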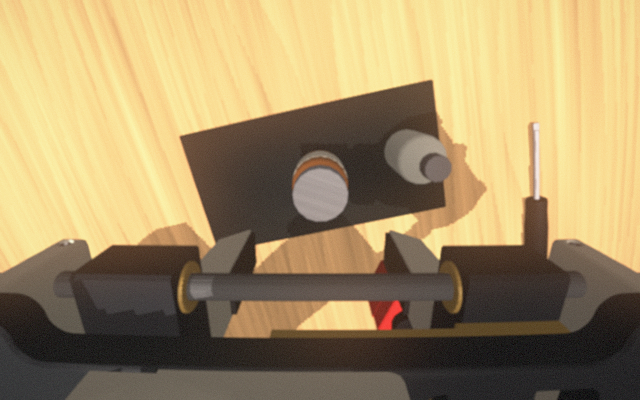

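Request:
apply_moves(motion=[{"offset": [0,0,0],"rotation": [0.004,-0.002,-0.065]},{"offset": [-16,5,0],"rotation": [0,0,-0.065]},{"offset": [-34,11,0],"rotation": [0,0,0]},{"offset": [-34,11,0],"rotation": [0,0,0]},{"offset": [-34,11,0],"rotation": [0,0,0]},{"offset": [-34,11,0],"rotation": [0,0,0]},{"offset": [-34,11,0],"rotation": [0,0,0]},{"offset": [-34,11,0],"rotation": [0,0,0]},{"offset": [-34,11,0],"rotation": [0,0,0]},{"offset": [-30,10,0],"rotation": [0,0,0]},{"offset": [-12,4,0],"rotation": [0,0,0]},{"offset": [0,0,0],"rotation": [0,0,0]}], grip=0.27)

```text
time: 16.9
tool_pos: [0.5924, 0.0198, 0.2419]
tool_rot: [-3.12, 0.004, 1.479]
contact_force: [-0.5, 0.3, -0.3]
opening: 0.0672
```

```bash
python3 - <<'E'
from h import *
to(.595,.0316,.25,1.466)
for i in range(3): read_camera("wrist")
o,R=st(); p=read_camera("wrist"); cv2.imwrite("pics/w8.png",p["img"][:,:,::-1]); print(o["tool_pos"],o["tool_rot"])
E
```

```text
t 16.9 pos [0.5924 0.0198 0.2419] rot [-3.1199  0.0043  1.4788] open 0.0672
off(tool now) mm [11.9  1.3 -8.2] off(after yaw) [12.   1.4 -8.1] rotvec [-0.022  0.004  0.013] dist 14.5
[0.59186956 0.02357206 0.24250996] [-3.12008659  0.0031284   1.48254847]
```

View pics/w8.png

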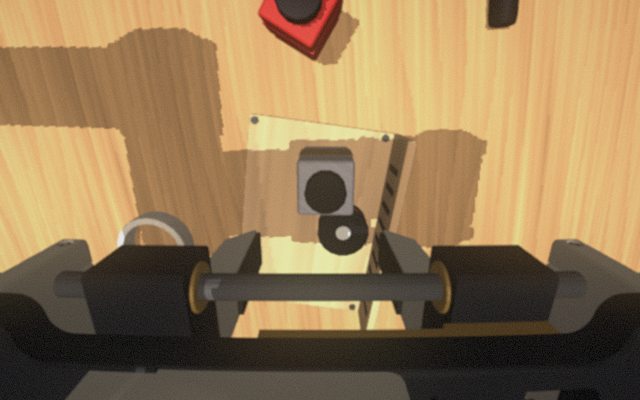

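```bash
python3 - <<'E'
from h import *
o,R=st(); p=read_camera("wrist"); Rc,t=pose(p,o,R)
print(ray(p,Rc,t,(325,192),.106),np.round(proj(p,Rc,t,[.595,.0316,.106]),1)); to(.595,.0316,.1155,1.475)
E
```

```text
[0.59516335 0.0342372  0.106     ] [[325.1 195.2]]
t 17.15 pos [0.592  0.0243 0.2431] rot [-3.1211  0.0033  1.4843] open 0.067
off(tool now) mm [  7.9   5.  127.5] off(after yaw) [  7.5   2.3 127.6] rotvec [-0.02   0.003  0.009] dist 127.8
```

Request:
apply_moves(motion=[{"offset": [5,3,10],"rotation": [-0.02,0.003,0.008]},{"offset": [1,0,28],"rotation": [0,0,0]},{"offset": [0,0,28],"rotation": [0,0,0]},{"offset": [0,0,25],"rotation": [0,0,0]},{"offset": [0,0,8],"rotation": [0,0,0]},{"offset": [0,0,0],"rotation": [0,0,0]}])

```text
time: 17.65
tool_pos: [0.596, 0.041, 0.1443]
tool_rot: [3.133, -0.002, 1.489]
contact_force: [-0.6, 0.8, 0.6]
opening: 0.0668
```

```bash
python3 - <<'E'
from h import *
to(.595,.0325,.1155,1.475)
E
```

```text
t 17.65 pos [0.596  0.041  0.1443] rot [ 3.1330e+00 -1.5000e-03  1.4892e+00] open 0.0668
off(tool now) mm [-8.6 -0.6 28.8] off(after yaw) [-8.5 -0.2 28.8] rotvec [ 0.009 -0.002  0.014] dist 30.1
```

Request:
apply_moves(motion=[{"offset": [-7,0,10],"rotation": [0.009,-0.002,0.012]},{"offset": [-2,0,10],"rotation": [0,0,0]},{"offset": [0,0,7],"rotation": [0,0,0]},{"offset": [0,0,1],"rotation": [0,0,0]},{"offset": [0,0,0],"rotation": [0,0,0]}])

```text
time: 18.07
tool_pos: [0.5971, 0.033, 0.1177]
tool_rot: [3.137, 0.0, 1.479]
contact_force: [0.4, 0.1, 0.2]
opening: 0.0669
```

```bash
python3 - <<'E'
from h import *
to(.595,.0325,.1155,1.475)
E
```

```text
t 18.07 pos [0.5971 0.033  0.1177] rot [3.1371e+00 3.0000e-04 1.4788e+00] open 0.0669
off(tool now) mm [-0.7 -2.   2.2] off(after yaw) [-0.7 -2.   2.2] rotvec [0.004 0.    0.004] dist 3.1
```

Request:
apply_moves(motion=[{"offset": [0,-2,3],"rotation": [0.004,0,0.003]},{"offset": [0,0,0],"rotation": [0,0,0]}])

```text
time: 18.23
tool_pos: [0.5954, 0.0329, 0.1153]
tool_rot: [3.14, 0.0, 1.475]
contact_force: [0.3, 0.1, -1.0]
opening: 0.067
```

Request:
apply_moves(motion=[{"offset": [0,0,0],"rotation": [0,0,0]},{"offset": [0,0,0],"rotation": [0,0,0]},{"offset": [0,0,0],"rotation": [0,0,0]},{"offset": [0,0,0],"rotation": [0,0,0]},{"offset": [0,0,0],"rotation": [0,0,0]}], grip=1, grip_force=25)

```text
time: 18.65
tool_pos: [0.5957, 0.0328, 0.1164]
tool_rot: [3.138, 0.0, 1.475]
contact_force: [-0.3, -0.5, -1.7]
opening: 0.0475
```

```bash
python3 - <<'E'
from h import *
to(.595,.0325,.26,1.475); print(st()[0]["tool_pos"])
E
```

```text
t 18.65 pos [0.5957 0.0328 0.1164] rot [3.1384e+00 2.0000e-04 1.4747e+00] open 0.0475
off(tool now) mm [  -0.4   -0.3 -143.6] off(after yaw) [  -0.4   -0.7 -143.6] rotvec [ 0.003  0.    -0.   ] dist 143.6
[0.59574462 0.03280364 0.11638118]
```

Request:
apply_moves(motion=[{"offset": [0,0,-15],"rotation": [0.003,0,0]},{"offset": [0,0,-30],"rotation": [0,0,0]},{"offset": [0,0,-30],"rotation": [0,0,0]},{"offset": [0,0,-30],"rotation": [0,0,0]},{"offset": [0,0,-30],"rotation": [0,0,0]},{"offset": [0,0,-10],"rotation": [0,0,0]},{"offset": [0,0,0],"rotation": [0,0,0]}])

```text
time: 19.23
tool_pos: [0.594, 0.033, 0.2639]
tool_rot: [-3.132, 0.0, 1.475]
contact_force: [0.4, 0.1, -1.8]
opening: 0.0483
```

```bash
python3 - <<'E'
from h import *
to(.43,.337,.27,1.475); print(st()[0]["tool_pos"])
E
```

```text
t 19.23 pos [0.594  0.033  0.2639] rot [-3.1321e+00  4.0000e-04  1.4749e+00] open 0.0483
off(tool now) mm [ 286.9 -192.4   -4.3] off(after yaw) [ 286.9 -192.3   -6.1] rotvec [-0.01  0.   -0.  ] dist 345.4
[0.59398079 0.03301502 0.26394321]
```

Request:
apply_moves(motion=[{"offset": [14,-10,-1],"rotation": [-0.009,0,0]},{"offset": [29,-20,-1],"rotation": [0,0,0]},{"offset": [29,-20,-1],"rotation": [0,0,0]},{"offset": [29,-20,-1],"rotation": [0,0,0]},{"offset": [29,-20,-1],"rotation": [0,0,0]},{"offset": [29,-20,-1],"rotation": [0,0,0]},{"offset": [29,-20,-1],"rotation": [0,0,0]},{"offset": [29,-20,0],"rotation": [0,0,0]},{"offset": [29,-20,0],"rotation": [0,0,0]},{"offset": [25,-15,0],"rotation": [0,0,0]},{"offset": [10,-4,0],"rotation": [0,0,0]},{"offset": [0,0,0],"rotation": [0,0,0]}])

```text
time: 20.23
tool_pos: [0.4224, 0.3402, 0.2572]
tool_rot: [-3.128, 0.009, 1.469]
contact_force: [-0.6, -1.6, -1.3]
opening: 0.048
```

```bash
python3 - <<'E'
from h import *
to(.43,.337,.1145,1.475)
E
```

```text
t 20.23 pos [0.4224 0.3402 0.2572] rot [-3.1275  0.0086  1.4692] open 0.048
off(tool now) mm [ -1.1   9.9 142.6] off(after yaw) [ -2.4   7.8 142.7] rotvec [-0.014  0.009 -0.006] dist 143.0
```

Request:
apply_moves(motion=[{"offset": [-1,6,12],"rotation": [-0.014,0.009,-0.005]},{"offset": [0,1,30],"rotation": [0,0,0]},{"offset": [0,0,30],"rotation": [0,0,0]},{"offset": [0,0,30],"rotation": [0,0,0]},{"offset": [0,0,12],"rotation": [0,0,0]},{"offset": [0,0,0],"rotation": [0,0,0]}])

```text
time: 20.73
tool_pos: [0.4317, 0.3338, 0.1362]
tool_rot: [3.14, 0.002, 1.475]
contact_force: [-0.3, -0.5, -2.1]
opening: 0.0481
```

```bash
python3 - <<'E'
from h import *
to(.43,.337,.1145,1.475)
E
```

```text
t 20.73 pos [0.4317 0.3338 0.1362] rot [3.1399e+00 1.9000e-03 1.4748e+00] open 0.0481
off(tool now) mm [ 3.1 -2.  21.7] off(after yaw) [ 3.  -2.  21.7] rotvec [ 0.002  0.002 -0.   ] dist 22.0
```

Request:
apply_moves(motion=[{"offset": [0,-1,10],"rotation": [0.002,0.002,0]},{"offset": [0,0,9],"rotation": [0,0,0]},{"offset": [0,0,3],"rotation": [0,0,0]},{"offset": [0,0,1],"rotation": [0,0,0]},{"offset": [0,0,0],"rotation": [0,0,0]}])

```text
time: 21.15
tool_pos: [0.4328, 0.3311, 0.1149]
tool_rot: [-3.141, -0.0, 1.471]
contact_force: [0.4, -0.3, -2.5]
opening: 0.048
```

```bash
python3 - <<'E'
from h import *
to(.43,.337,.1145,1.475);print(st()[0]["contact_force"])
E
```

```text
t 21.15 pos [0.4328 0.3311 0.1149] rot [-3.1408e+00 -4.0000e-04  1.4705e+00] open 0.048
off(tool now) mm [ 5.6 -3.4  0.4] off(after yaw) [ 5.6 -3.4  0.4] rotvec [-0.001 -0.    -0.004] dist 6.6
[ 0.44041867 -0.28832196 -2.48483331]
```

Request:
apply_moves(motion=[{"offset": [0,0,1.5],"rotation": [0,0,0]},{"offset": [0,0,0.8],"rotation": [0,0,0]},{"offset": [0,0,0],"rotation": [0,0,0]}])

```text
time: 21.4
tool_pos: [0.434, 0.3309, 0.1144]
tool_rot: [3.14, -0.002, 1.47]
contact_force: [-0.9, 0.3, -2.0]
opening: 0.0478
```

Request:
apply_moves(motion=[{"offset": [0,0,0],"rotation": [0,0,0]},{"offset": [0,0,0],"rotation": [0,0,0]},{"offset": [0,0,0],"rotation": [0,0,0]},{"offset": [0,0,0],"rotation": [0,0,0]},{"offset": [0,0,0],"rotation": [0,0,0]}], grip=0.27)

```text
time: 21.82
tool_pos: [0.4353, 0.331, 0.115]
tool_rot: [3.137, -0.003, 1.47]
contact_force: [-0.6, 0.4, 0.2]
opening: 0.0667
```

Request:
apply_moves(motion=[{"offset": [0,0,-15],"rotation": [0,0,0]},{"offset": [0,0,-30],"rotation": [0,0,0]},{"offset": [0,0,-30],"rotation": [0,0,0]},{"offset": [0,0,-30],"rotation": [0,0,0]},{"offset": [0,0,-30],"rotation": [0,0,0]},{"offset": [0,0,0],"rotation": [0,0,0]}])

```text
time: 22.32
tool_pos: [0.4338, 0.3301, 0.2532]
tool_rot: [-3.141, 0.001, 1.47]
contact_force: [1.0, 0.4, 0.3]
opening: 0.0669
```

```bash
python3 - <<'E'
from h import *
to(.585,-.03,.27,1.475)
o,R=st(); p=read_camera("wrist"); cv2.imwrite("pics/w9.png",p["img"][:,:,::-1])
p=read_camera("top"); cv2.imwrite("pics/t9.png",p["img"][:,:,::-1])
E
```

```text
t 22.32 pos [0.4338 0.3301 0.2532] rot [-3.1409e+00  9.0000e-04  1.4701e+00] open 0.0669
off(tool now) mm [-343.1  186.6  -16.6] off(after yaw) [-343.9  184.9  -16.8] rotvec [-0.001  0.001 -0.005] dist 390.9
```

View pics/w9.png

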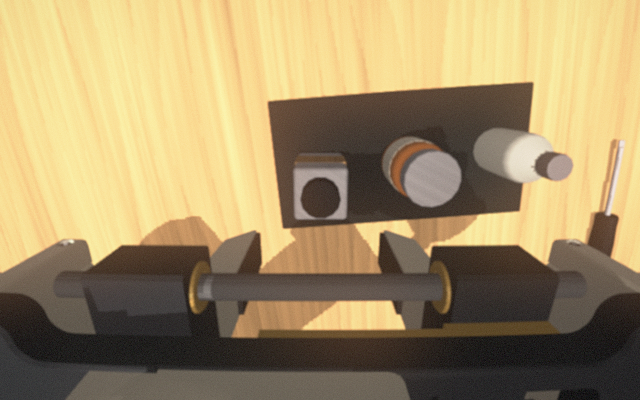

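View pics/t9.png

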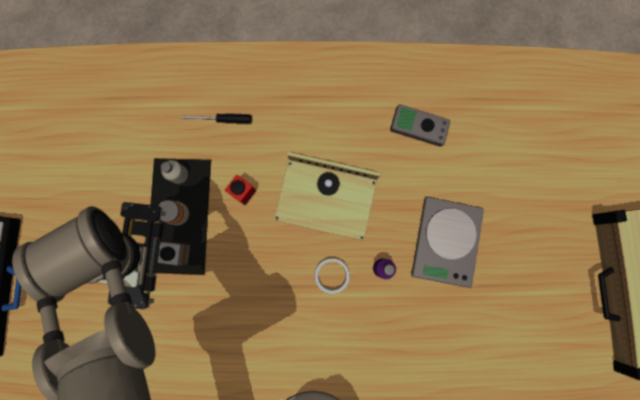

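Request:
apply_moves(motion=[{"offset": [0,0,-2],"rotation": [0,0,0.12]},{"offset": [0,0,-2],"rotation": [0,0,0.12]},{"offset": [0,0,-2],"rotation": [0,0,0.12]},{"offset": [0,0,-2],"rotation": [0,0,0.12]},{"offset": [0,0,-2],"rotation": [0,0,0.12]},{"offset": [0,0,-2],"rotation": [0,0,0.12]},{"offset": [0,0,-2],"rotation": [0,0,0.12]},{"offset": [0,0,-2],"rotation": [0,0,0.12]},{"offset": [0,0,-2],"rotation": [0,0,0.12]},{"offset": [0,0,-2],"rotation": [0,0,0.12]},{"offset": [0,0,0],"rotation": [0,0,0.12]},{"offset": [0,0,0],"rotation": [0,0,0.12]}], grip=0.15)

```text
time: 23.42
tool_pos: [0.4257, 0.3252, 0.248]
tool_rot: [3.117, 0.039, -0.026]
contact_force: [-0.1, -0.5, -0.5]
opening: 0.0778
```

```bash
python3 - <<'E'
from h import *
to(.59,-.03,.27,-.227)
E
```

```text
t 23.42 pos [0.4257 0.3252 0.248 ] rot [ 3.1175  0.039  -0.0255] open 0.0778
off(tool now) mm [172.4 351.5 -20.3] off(after yaw) [240.1 309.1 -22. ] rotvec [0.028 0.036 0.202] dist 392.0
```

Request:
apply_moves(motion=[{"offset": [0,0,-10],"rotation": [0.014,0.018,0.1]},{"offset": [0,0,-8],"rotation": [0.014,0.018,0.1]},{"offset": [22,28,-1],"rotation": [0,0,0]},{"offset": [25,32,-1],"rotation": [0,0,0]},{"offset": [25,32,-1],"rotation": [0,0,0]},{"offset": [25,32,-1],"rotation": [0,0,0]},{"offset": [25,32,-1],"rotation": [0,0,0]},{"offset": [25,32,0],"rotation": [0,0,0]},{"offset": [25,32,0],"rotation": [0,0,0]},{"offset": [25,32,0],"rotation": [0,0,0]},{"offset": [20,26,0],"rotation": [0,0,0]},{"offset": [0,0,0],"rotation": [0,0,0]}])

```text
time: 24.42
tool_pos: [0.5676, -0.0086, 0.2478]
tool_rot: [3.127, 0.032, -0.237]
contact_force: [-0.6, 0.5, 0.4]
opening: 0.0784
```

```bash
python3 - <<'E'
from h import *
to(.6075,-.035,.20,-.227)
E
```

```text
t 24.42 pos [ 0.5676 -0.0086  0.2478] rot [ 3.1274  0.0319 -0.2367] open 0.0784
off(tool now) mm [46.4 15.6 46.5] off(after yaw) [44.8 16.7 47.8] rotvec [ 0.014  0.032 -0.009] dist 67.6
```

Request:
apply_moves(motion=[{"offset": [15,6,10],"rotation": [0.014,0.032,-0.009]},{"offset": [15,6,10],"rotation": [0,0,0]},{"offset": [10,4,10],"rotation": [0,0,0]},{"offset": [0,0,0],"rotation": [0,0,0]}])

```text
time: 24.75
tool_pos: [0.6014, -0.0367, 0.2088]
tool_rot: [-3.141, 0.01, -0.233]
contact_force: [-1.1, 0.1, -1.0]
opening: 0.0782
```

```bash
python3 - <<'E'
from h import *
for i in range(3): read_camera("wrist")
to(.6075,-.035,.074,-.227)
o,R=st(); p=read_camera("wrist"); Rc,t=pose(p,o,R); cv2.imwrite("pics/w10.png",p["img"][:,:,::-1])
print(np.round(proj(p,Rc,t,[.6075,-.035,.030]),1))
print([(np.round(d["location"],4),d["score"]) for d in tip_of("reel_mid",p)])
E
```

```text
t 24.9 pos [ 0.6011 -0.0352  0.2119] rot [-3.1409  0.0071 -0.2309] open 0.0781
off(tool now) mm [  7.2  -1.6 137.8] off(after yaw) [  6.2  -1.7 137.9] rotvec [-0.001  0.007 -0.004] dist 138.0
[[316.9 184.1]]
[(array([ 0.608 , -0.0307,  0.0224]), 0.86)]
```

View pics/w10.png

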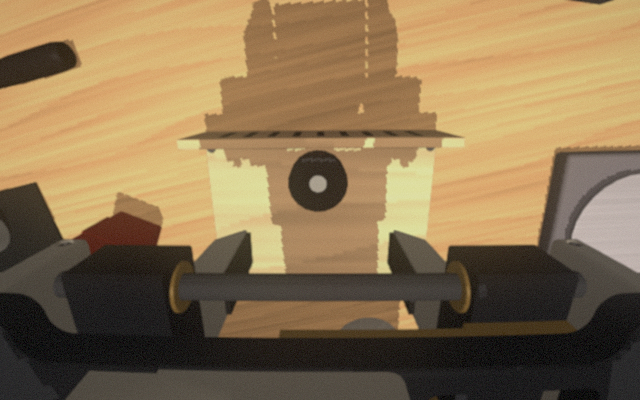

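Request:
apply_moves(motion=[{"offset": [5,-1,15],"rotation": [0,0.007,-0.004]},{"offset": [2,0,28],"rotation": [0,0,0]},{"offset": [0,0,28],"rotation": [0,0,0]},{"offset": [0,0,22],"rotation": [0,0,0]},{"offset": [0,0,8],"rotation": [0,0,0]},{"offset": [0,0,0],"rotation": [0,0,0]}])

```text
time: 25.5
tool_pos: [0.6108, -0.0319, 0.1167]
tool_rot: [-3.14, -0.017, -0.221]
contact_force: [0.1, -0.1, -0.2]
opening: 0.078
```

```bash
python3 - <<'E'
from h import *
to(.608,-.035,.076,-.227)
E
```

```text
t 25.5 pos [ 0.6108 -0.0319  0.1167] rot [-3.1398 -0.0166 -0.2211] open 0.078
off(tool now) mm [-2.7  3.7 40.6] off(after yaw) [-2.   3.7 40.7] rotvec [-0.002 -0.017  0.006] dist 40.9
```

Request:
apply_moves(motion=[{"offset": [-2,3,14],"rotation": [-0.002,-0.017,0.006]},{"offset": [0,0,14],"rotation": [0,0,0]},{"offset": [0,0,6],"rotation": [0,0,0]},{"offset": [0,0,2],"rotation": [0,0,0]},{"offset": [0,0,0],"rotation": [0,0,0]}])

```text
time: 25.92
tool_pos: [0.6103, -0.0342, 0.0836]
tool_rot: [3.141, -0.005, -0.227]
contact_force: [0.3, 0.3, 1.4]
opening: 0.0781
```

```bash
python3 - <<'E'
from h import *
to(.608,-.035,.076,-.227)
E
```

```text
t 25.92 pos [ 0.6103 -0.0342  0.0836] rot [ 3.1413 -0.0046 -0.2267] open 0.0781
off(tool now) mm [-2.1  1.3  7.6] off(after yaw) [-2.   1.3  7.6] rotvec [ 0.    -0.005  0.   ] dist 8.0
```

Request:
apply_moves(motion=[{"offset": [-2,1,6],"rotation": [0,-0.005,0]},{"offset": [0,0,1.5],"rotation": [0,0,0]},{"offset": [0,0,0],"rotation": [0,0,0]}])

```text
time: 26.17
tool_pos: [0.6089, -0.0351, 0.0775]
tool_rot: [3.141, -0.002, -0.227]
contact_force: [-0.5, -0.5, 0.3]
opening: 0.0784
```

```bash
python3 - <<'E'
from h import *
to(.608,-.035,.076,-.227)
E
```

```text
t 26.17 pos [ 0.6089 -0.0351  0.0775] rot [ 3.1414e+00 -2.3000e-03 -2.2690e-01] open 0.0784
off(tool now) mm [-0.9  0.1  1.5] off(after yaw) [-0.9  0.1  1.5] rotvec [ 0.    -0.002  0.   ] dist 1.8
```

Request:
apply_moves(motion=[{"offset": [0,0,1],"rotation": [0,0,0]},{"offset": [0,0,0],"rotation": [0,0,0]},{"offset": [0,0,0],"rotation": [0,0,0]},{"offset": [0,0,0],"rotation": [0,0,0]},{"offset": [0,0,0],"rotation": [0,0,0]},{"offset": [0,0,0],"rotation": [0,0,0]}], grip=1, grip_force=20)

```text
time: 26.67
tool_pos: [0.6094, -0.0352, 0.0774]
tool_rot: [3.141, -0.004, -0.227]
contact_force: [0.6, 0.8, -1.2]
opening: 0.0543
```

Request:
apply_moves(motion=[{"offset": [0,0,-12],"rotation": [0,0,0]},{"offset": [0,0,-25],"rotation": [0,0,0]},{"offset": [0,0,-30],"rotation": [0,0,0]},{"offset": [0,0,-30],"rotation": [0,0,0]},{"offset": [0,0,-25],"rotation": [0,0,0]},{"offset": [0,0,0],"rotation": [0,0,0]}])

```text
time: 27.17
tool_pos: [0.6073, -0.0348, 0.2053]
tool_rot: [3.141, 0.003, -0.227]
contact_force: [0.8, -1.0, -0.6]
opening: 0.0553
```

```bash
python3 - <<'E'
from h import *
to(.487,-.335,.21,-.227)
o,R=st(); p=read_camera("wrist"); Rc,t=pose(p,o,R); cv2.imwrite("pics/w11.png",p["img"][:,:,::-1])
E
```

```text
t 27.17 pos [ 0.6073 -0.0348  0.2053] rot [ 3.1412e+00  3.0000e-03 -2.2700e-01] open 0.0553
off(tool now) mm [-49.7 319.6  -4.4] off(after yaw) [-49.7 319.6  -4.7] rotvec [ 0.     0.003 -0.   ] dist 323.5
```

View pics/w11.png

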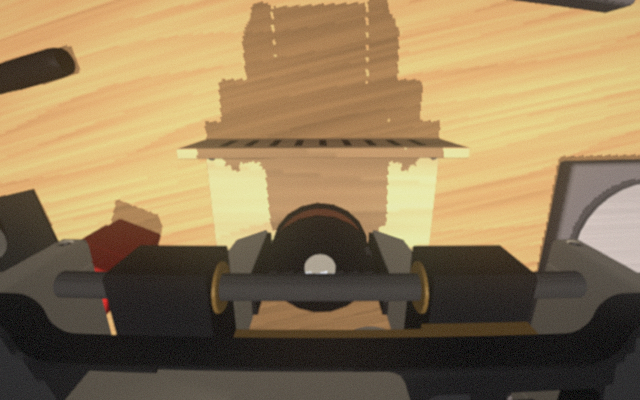

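Request:
apply_moves(motion=[{"offset": [-2,14,-1],"rotation": [0,0.003,0]},{"offset": [-5,32,-1],"rotation": [0,0,0]},{"offset": [-5,34,-1],"rotation": [0,0,0]},{"offset": [-5,34,-1],"rotation": [0,0,0]},{"offset": [-5,34,-1],"rotation": [0,0,0]},{"offset": [-5,34,-1],"rotation": [0,0,0]},{"offset": [-5,34,0],"rotation": [0,0,0]},{"offset": [-5,34,0],"rotation": [0,0,0]},{"offset": [-5,30,0],"rotation": [0,0,0]},{"offset": [-4,18,0],"rotation": [0,0,0]},{"offset": [-2,6,0],"rotation": [0,0,0]},{"offset": [0,0,0],"rotation": [0,0,0]}])

```text
time: 28.22
tool_pos: [0.4746, -0.3338, 0.1946]
tool_rot: [-3.135, 0.028, -0.224]
contact_force: [-0.4, -0.0, -1.3]
opening: 0.0544
```

```bash
python3 - <<'E'
from h import *
for i in range(3): read_camera("wrist")
to(.486,-.336,.102,-.227)
o,R=st(); p=read_camera("wrist"); Rc,t=pose(p,o,R); cv2.imwrite("pics/w12.png",p["img"][:,:,::-1])
a=np.linspace(0,6.283,13)[:-1]
print(np.round(proj(p,Rc,t,np.c_[.486+.062*np.cos(a),-.336+.062*np.sin(a),0*a+.03])).astype(int).tolist())
print([(np.round(d["location"],4),d["score"]) for d in tip_of("scale_pan",p)])
E
```

```text
t 28.37 pos [ 0.4763 -0.3314  0.1952] rot [-3.1348  0.027  -0.2212] open 0.0547
off(tool now) mm [12.9  3.  92.9] off(after yaw) [10.4  2.3 93.2] rotvec [-0.007  0.027  0.006] dist 93.9
[[306, 109], [272, 128], [253, 160], [254, 196], [273, 225], [303, 242], [337, 243], [368, 229], [389, 201], [393, 166], [378, 132], [345, 111]]
[(array([ 0.4847, -0.3343,  0.0277]), 0.86)]
```

View pics/w12.png

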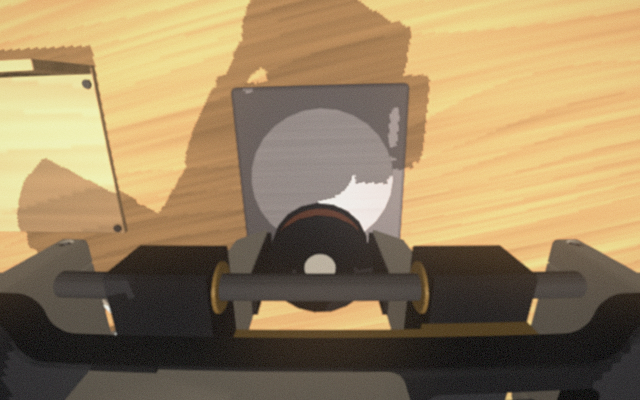

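Request:
apply_moves(motion=[{"offset": [8,2,10],"rotation": [-0.007,0.027,0.006]},{"offset": [3,0,25],"rotation": [0,0,0]},{"offset": [0,0,25],"rotation": [0,0,0]},{"offset": [0,0,12],"rotation": [0,0,0]},{"offset": [0,0,0],"rotation": [0,0,0]}])

```text
time: 28.88
tool_pos: [0.4926, -0.3301, 0.124]
tool_rot: [3.138, -0.009, -0.216]
contact_force: [0.1, -0.2, -1.2]
opening: 0.0547
```

```bash
python3 - <<'E'
from h import *
to(.486,-.3355,.102,-.227)
E
```

```text
t 28.88 pos [ 0.4926 -0.3301  0.124 ] rot [ 3.1378 -0.0088 -0.216 ] open 0.0547
off(tool now) mm [-5.5  6.6 22. ] off(after yaw) [-5.3  6.7 22. ] rotvec [ 0.004 -0.009  0.011] dist 23.6
```

Request:
apply_moves(motion=[{"offset": [-4,5,8],"rotation": [0.004,-0.009,0.01]},{"offset": [0,1,8],"rotation": [0,0,0]},{"offset": [0,0,3],"rotation": [0,0,0]},{"offset": [0,0,0],"rotation": [0,0,0]}])

```text
time: 29.22
tool_pos: [0.4891, -0.3336, 0.1052]
tool_rot: [3.141, -0.001, -0.223]
contact_force: [-0.4, -0.1, -1.7]
opening: 0.0547
```

```bash
python3 - <<'E'
from h import *
to(.486,-.3355,.102,-.227);print(st()[0]["contact_force"])
E
```

```text
t 29.22 pos [ 0.4891 -0.3336  0.1052] rot [ 3.1414e+00 -8.0000e-04 -2.2270e-01] open 0.0547
off(tool now) mm [-2.6  2.5  3.2] off(after yaw) [-2.6  2.5  3.2] rotvec [ 0.    -0.001  0.004] dist 4.8
[-0.44436358 -0.11790351 -1.68360015]
```

Request:
apply_moves(motion=[{"offset": [-3,2.5,2],"rotation": [0,-0.001,0.003]},{"offset": [0,0,2],"rotation": [0,0,0]},{"offset": [0,0,1],"rotation": [0,0,0]},{"offset": [0,0,0],"rotation": [0,0,0]}])

```text
time: 29.55
tool_pos: [0.4859, -0.3364, 0.1016]
tool_rot: [3.14, -0.003, -0.226]
contact_force: [0.1, -1.0, -1.9]
opening: 0.0546
```

```bash
python3 - <<'E'
from h import *
to(.486,-.3355,.102,-.227);print(st()[0]["contact_force"])
E
```

```text
t 29.55 pos [ 0.4859 -0.3364  0.1016] rot [ 3.1398e+00 -2.7000e-03 -2.2640e-01] open 0.0546
off(tool now) mm [-0.1 -0.9 -0.4] off(after yaw) [-0.1 -0.9 -0.4] rotvec [ 0.002 -0.003  0.001] dist 1.0
[ 0.10597572 -1.01140463 -1.92718705]
```

Request:
apply_moves(motion=[{"offset": [0,0,1.5],"rotation": [0,0,0]},{"offset": [0,0,0],"rotation": [0,0,0]}])

```text
time: 29.72
tool_pos: [0.4861, -0.3367, 0.1018]
tool_rot: [3.139, -0.004, -0.227]
contact_force: [-1.0, 0.1, -1.8]
opening: 0.0546
```

Request:
apply_moves(motion=[{"offset": [0,0,0],"rotation": [0,0,0]},{"offset": [0,0,0],"rotation": [0,0,0]},{"offset": [0,0,0],"rotation": [0,0,0]},{"offset": [0,0,0],"rotation": [0,0,0]},{"offset": [0,0,0],"rotation": [0,0,0]}], grip=0.2)

```text
time: 30.13
tool_pos: [0.4867, -0.3374, 0.1027]
tool_rot: [3.138, -0.007, -0.227]
contact_force: [0.1, -0.4, -0.4]
opening: 0.0735
```

Request:
apply_moves(motion=[{"offset": [0,0,-12],"rotation": [0,0,0]},{"offset": [0,0,-25],"rotation": [0,0,0]},{"offset": [0,0,-30],"rotation": [0,0,0]},{"offset": [0,0,-30],"rotation": [0,0,0]},{"offset": [0,0,-30],"rotation": [0,0,0]},{"offset": [0,0,-10],"rotation": [0,0,0]},{"offset": [-15,0,0],"rotation": [0,0,0]},{"offset": [-20,0,0],"rotation": [0,0,0]},{"offset": [0,0,0],"rotation": [0,0,0]}])

```text
time: 30.88
tool_pos: [0.4512, -0.3282, 0.253]
tool_rot: [3.136, -0.01, -0.225]
contact_force: [1.5, -0.8, 0.2]
opening: 0.0735
```

```bash
python3 - <<'E'
from h import *
for i in range(2): read_camera("wrist")
o,R=st(); p=read_camera("wrist"); Rc,t=pose(p,o,R); cv2.imwrite("pics/w13.png",p["img"][:,:,::-1])
to(.434,.331,.26,1.47)
print(np.round(proj(p,Rc,t,[[.486,-.3355,.054],[.486,-.3355,.03]])))
print([(np.round(d["location"],4),d["score"]) for d in tip_of("reel_mid",p)],[(np.round(d["location"],4),d["score"]) for d in tip_of("scale_pan",p)])
E
```

```text
t 31.03 pos [ 0.4536 -0.329   0.2522] rot [ 3.1356 -0.0112 -0.2252] open 0.0736
off(tool now) mm [-166.4 -638.9  -13.4] off(after yaw) [654.7 -85.9  -7.8] rotvec [ 0.014 -0.003 -1.695] dist 660.3
[[316. 156.]
 [316. 152.]]
[(array([ 0.4847, -0.3326,  0.0446]), 0.61)] []
```

View pics/w13.png

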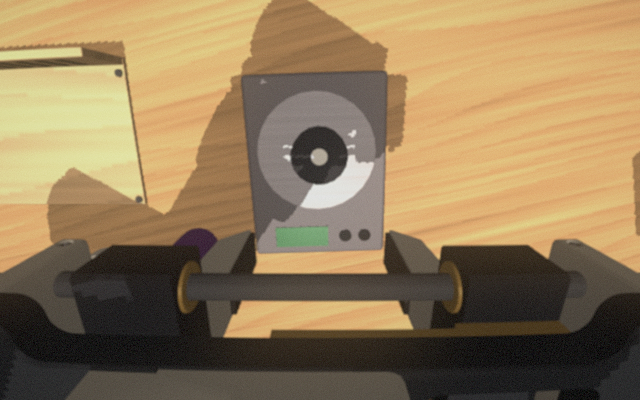

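Request:
apply_moves(motion=[{"offset": [0,0,-2],"rotation": [0,0,-0.12]},{"offset": [0,0,-2],"rotation": [0,0,-0.12]},{"offset": [0,0,-2],"rotation": [0,0,-0.12]},{"offset": [0,0,-2],"rotation": [0,0,-0.12]},{"offset": [0,0,-2],"rotation": [0,0,-0.12]},{"offset": [0,0,-2],"rotation": [0,0,-0.12]},{"offset": [0,0,-2],"rotation": [0,0,-0.12]},{"offset": [0,0,-2],"rotation": [0,0,-0.12]},{"offset": [0,0,-2],"rotation": [0,0,-0.12]},{"offset": [0,0,-2],"rotation": [0,0,-0.12]},{"offset": [0,0,0],"rotation": [0,0,-0.12]},{"offset": [0,0,0],"rotation": [0,0,-0.12]}], grip=0.26)

```text
time: 32.13
tool_pos: [0.4596, -0.3291, 0.2653]
tool_rot: [3.141, -0.001, 1.271]
contact_force: [0.6, -0.3, -0.9]
opening: 0.0677
```

```bash
python3 - <<'E'
from h import *
to(.434,.331,.26,1.47)
E
```

```text
t 32.13 pos [ 0.4596 -0.3291  0.2653] rot [ 3.1410e+00 -1.5000e-03  1.2712e+00] open 0.0677
off(tool now) mm [ 623.1 -219.3    6.1] off(after yaw) [654.1 -91.9   5.3] rotvec [ 0.001 -0.001 -0.199] dist 660.6
```

Request:
apply_moves(motion=[{"offset": [0,0,0],"rotation": [0,0,-0.1]},{"offset": [15,-2,0],"rotation": [0,0,-0.09]},{"offset": [38,-5,0],"rotation": [0,0,0]},{"offset": [38,-5,0],"rotation": [0,0,0]},{"offset": [38,-5,0],"rotation": [0,0,0]},{"offset": [38,-5,0],"rotation": [0,0,0]},{"offset": [38,-5,0],"rotation": [0,0,0]},{"offset": [38,-5,0],"rotation": [0,0,0]},{"offset": [38,-5,0],"rotation": [0,0,0]},{"offset": [38,-5,0],"rotation": [0,0,0]},{"offset": [38,-5,0],"rotation": [0,0,0]},{"offset": [38,-5,0],"rotation": [0,0,0]}])

```text
time: 33.13
tool_pos: [0.4511, 0.0786, 0.2601]
tool_rot: [-3.137, -0.003, 1.469]
contact_force: [0.9, 0.5, -0.6]
opening: 0.0681
```

```bash
python3 - <<'E'
from h import *
to(.434,.331,.26,1.47)
E
```

```text
t 33.13 pos [0.4511 0.0786 0.2601] rot [-3.1372e+00 -2.6000e-03  1.4695e+00] open 0.0681
off(tool now) mm [249.4 -42.6   1. ] off(after yaw) [ 2.494e+02 -4.240e+01  1.000e-01] rotvec [-0.004 -0.003 -0.001] dist 253.0
```

Request:
apply_moves(motion=[{"offset": [36,-6,0],"rotation": [-0.004,-0.003,0]},{"offset": [36,-6,0],"rotation": [0,0,0]},{"offset": [36,-6,0],"rotation": [0,0,0]},{"offset": [36,-6,0],"rotation": [0,0,0]},{"offset": [36,-6,0],"rotation": [0,0,0]},{"offset": [25,-4,0],"rotation": [0,0,0]},{"offset": [6,-1,0],"rotation": [0,0,0]},{"offset": [0,0,0],"rotation": [0,0,0]}])

```text
time: 33.8
tool_pos: [0.4352, 0.3132, 0.2573]
tool_rot: [-3.138, -0.0, 1.481]
contact_force: [0.5, -0.0, -0.4]
opening: 0.0677
```

```bash
python3 - <<'E'
from h import *
for i in range(2): read_camera("wrist")
to(.4345,.331,.115,1.47)
o,R=st(); p=read_camera("wrist"); Rc,t=pose(p,o,R); cv2.imwrite("pics/w14.png",p["img"][:,:,::-1])
print(np.round(proj(p,Rc,t,[[.4345,.331,.104],[.531,.336,.094],[.631,.3413,.109]])))
E
```

```text
t 33.9 pos [0.4355 0.3113 0.2575] rot [-3.1379e+00  3.0000e-04  1.4785e+00] open 0.068
off(tool now) mm [ 19.6  -2.3 142.5] off(after yaw) [ 19.5  -3.  142.5] rotvec [-0.004  0.     0.009] dist 143.8
[[316. 176.]
 [428. 158.]
 [556. 144.]]
```

View pics/w14.png

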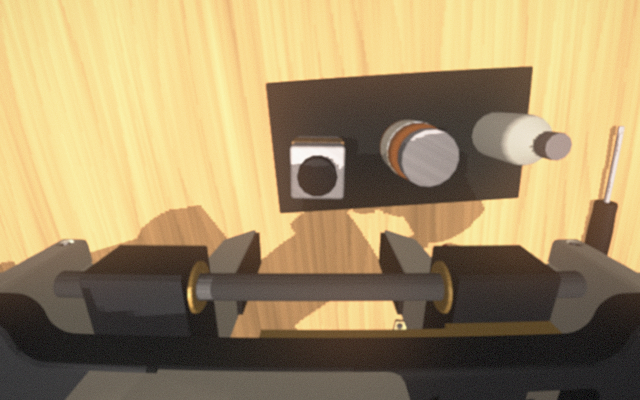

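Request:
apply_moves(motion=[{"offset": [10,-2,8],"rotation": [-0.004,0,0.008]},{"offset": [8,-1,20],"rotation": [0,0,0]},{"offset": [0,0,30],"rotation": [0,0,0]},{"offset": [0,0,30],"rotation": [0,0,0]},{"offset": [0,0,15],"rotation": [0,0,0]},{"offset": [0,0,0],"rotation": [0,0,0]}])

```text
time: 34.45
tool_pos: [0.4396, 0.3204, 0.1543]
tool_rot: [3.134, -0.001, 1.456]
contact_force: [-0.7, -1.0, -0.5]
opening: 0.0678
```

```bash
python3 - <<'E'
from h import *
to(.4345,.331,.1145,1.47)
E
```

```text
t 34.45 pos [0.4396 0.3204 0.1543] rot [ 3.1345e+00 -1.2000e-03  1.4560e+00] open 0.0678
off(tool now) mm [ 9.9 -6.6 39.7] off(after yaw) [10.1 -6.1 39.8] rotvec [ 0.007 -0.001 -0.014] dist 41.5
```

Request:
apply_moves(motion=[{"offset": [8,-6,2],"rotation": [0.007,-0.001,-0.014]},{"offset": [2,0,10],"rotation": [0,0,0]},{"offset": [0,0,13],"rotation": [0,0,0]},{"offset": [0,0,6],"rotation": [0,0,0]},{"offset": [0,0,0],"rotation": [0,0,0]}])

```text
time: 34.87
tool_pos: [0.4375, 0.3297, 0.1253]
tool_rot: [3.137, -0.003, 1.466]
contact_force: [0.1, 0.6, 0.3]
opening: 0.0682
```

```bash
python3 - <<'E'
from h import *
to(.4345,.331,.1145,1.47)
E
```

```text
t 34.87 pos [0.4375 0.3297 0.1253] rot [ 3.1374e+00 -3.1000e-03  1.4662e+00] open 0.0682
off(tool now) mm [ 0.9 -3.2 10.8] off(after yaw) [ 1.  -3.1 10.8] rotvec [ 0.004 -0.003 -0.004] dist 11.3
```

Request:
apply_moves(motion=[{"offset": [1,-3,6],"rotation": [0.004,-0.003,-0.004]},{"offset": [0,0,4.5],"rotation": [0,0,0]},{"offset": [0,0,0],"rotation": [0,0,0]}])

```text
time: 35.12
tool_pos: [0.4353, 0.3317, 0.1157]
tool_rot: [3.139, -0.002, 1.471]
contact_force: [0.2, -0.3, 0.5]
opening: 0.0677
```

Request:
apply_moves(motion=[{"offset": [0,0,0],"rotation": [0,0,0]},{"offset": [0,0,0],"rotation": [0,0,0]},{"offset": [0,0,0],"rotation": [0,0,0]},{"offset": [0,0,0],"rotation": [0,0,0]},{"offset": [0,0,0],"rotation": [0,0,0]}], grip=1, grip_force=25)

```text
time: 35.53
tool_pos: [0.4354, 0.332, 0.1165]
tool_rot: [3.138, -0.002, 1.471]
contact_force: [0.5, -0.7, -2.2]
opening: 0.0477
```

```bash
python3 - <<'E'
from h import *
to(.4345,.331,.1145,1.47)
E
```

```text
t 35.53 pos [0.4354 0.332  0.1165] rot [ 3.1382e+00 -2.3000e-03  1.4710e+00] open 0.0477
off(tool now) mm [-1.1 -0.8  2. ] off(after yaw) [-1.1 -0.8  2. ] rotvec [ 0.003 -0.002  0.001] dist 2.5
```

Request:
apply_moves(motion=[{"offset": [0,0,-15],"rotation": [0.003,0,0]},{"offset": [0,0,-30],"rotation": [0,0,0]},{"offset": [0,0,-30],"rotation": [0,0,0]},{"offset": [0,0,-30],"rotation": [0,0,0]},{"offset": [0,0,-30],"rotation": [0,0,0]},{"offset": [0,0,-10],"rotation": [0,0,0]},{"offset": [0,0,0],"rotation": [0,0,0]}])

```text
time: 36.12
tool_pos: [0.4339, 0.3306, 0.2651]
tool_rot: [-3.135, 0.003, 1.471]
contact_force: [0.6, -0.9, -2.1]
opening: 0.0477
```

```bash
python3 - <<'E'
from h import *
to(.5957,.0338,.27,1.475)
E
```

```text
t 36.12 pos [0.4339 0.3306 0.2651] rot [-3.1347e+00  2.9000e-03  1.4708e+00] open 0.0477
off(tool now) mm [-279.2  190.6   -5.4] off(after yaw) [-280.   189.5   -4.9] rotvec [-0.007  0.003 -0.004] dist 338.1
```

Request:
apply_moves(motion=[{"offset": [-14,9,-1],"rotation": [-0.007,0.003,-0.004]},{"offset": [-29,19,-1],"rotation": [0,0,0]},{"offset": [-29,19,-1],"rotation": [0,0,0]},{"offset": [-29,19,-1],"rotation": [0,0,0]},{"offset": [-29,19,-1],"rotation": [0,0,0]},{"offset": [-29,19,-1],"rotation": [0,0,0]},{"offset": [-29,19,-1],"rotation": [0,0,0]},{"offset": [-29,19,0],"rotation": [0,0,0]},{"offset": [-29,19,0],"rotation": [0,0,0]},{"offset": [-23,15,0],"rotation": [0,0,0]},{"offset": [-5,8,0],"rotation": [0,0,0]},{"offset": [0,0,0],"rotation": [0,0,0]}])

```text
time: 37.12
tool_pos: [0.5929, 0.0273, 0.2574]
tool_rot: [-3.125, 0.001, 1.479]
contact_force: [-0.8, 0.3, -1.7]
opening: 0.0479
```

```bash
python3 - <<'E'
from h import *
to(.5957,.0338,.1185,1.475)
E
```

```text
t 37.12 pos [0.5929 0.0273 0.2574] rot [-3.1250e+00  1.2000e-03  1.4794e+00] open 0.0479
off(tool now) mm [  6.9   4.5 138.8] off(after yaw) [  6.7   2.1 138.9] rotvec [-0.017  0.001  0.004] dist 139.1
```

Request:
apply_moves(motion=[{"offset": [3,2,12],"rotation": [-0.017,0.001,0.004]},{"offset": [1,0,28],"rotation": [0,0,0]},{"offset": [0,0,30],"rotation": [0,0,0]},{"offset": [0,0,28],"rotation": [0,0,0]},{"offset": [0,0,10],"rotation": [0,0,0]},{"offset": [0,0,0],"rotation": [0,0,0]}])

```text
time: 37.62
tool_pos: [0.5913, 0.0373, 0.1419]
tool_rot: [-3.138, -0.002, 1.477]
contact_force: [-0.5, 0.9, -1.3]
opening: 0.0481
```

```bash
python3 - <<'E'
from h import *
to(.5957,.0338,.1185,1.475)
E
```

```text
t 37.62 pos [0.5913 0.0373 0.1419] rot [-3.1375e+00 -2.1000e-03  1.4772e+00] open 0.0481
off(tool now) mm [-3.2  4.8 23.4] off(after yaw) [-3.1  4.7 23.4] rotvec [-0.004 -0.002  0.002] dist 24.1
```

Request:
apply_moves(motion=[{"offset": [-2,4,10],"rotation": [-0.004,-0.002,0.002]},{"offset": [0,0,7],"rotation": [0,0,0]},{"offset": [0,0,2],"rotation": [0,0,0]},{"offset": [0,0,0],"rotation": [0,0,0]}])

```text
time: 37.95
tool_pos: [0.5945, 0.0381, 0.1215]
tool_rot: [-3.141, -0.0, 1.478]
contact_force: [-0.3, 0.3, -2.7]
opening: 0.048
```

```bash
python3 - <<'E'
from h import *
to(.5957,.0338,.1185,1.475)
E
```

```text
t 37.95 pos [0.5945 0.0381 0.1215] rot [-3.1409e+00 -5.0000e-04  1.4783e+00] open 0.048
off(tool now) mm [-4.1  1.6  3. ] off(after yaw) [-4.1  1.6  3. ] rotvec [-0.001 -0.     0.003] dist 5.4
```

Request:
apply_moves(motion=[{"offset": [-4,1.5,1],"rotation": [0,0,0.002]},{"offset": [-0.5,0,2],"rotation": [0,0,0]},{"offset": [0,0,1],"rotation": [0,0,0]},{"offset": [0,0,0],"rotation": [0,0,0]}])

```text
time: 38.28
tool_pos: [0.5969, 0.0329, 0.1195]
tool_rot: [3.138, -0.001, 1.476]
contact_force: [-0.3, 0.9, -2.1]
opening: 0.0481
```

```bash
python3 - <<'E'
from h import *
to(.5957,.0338,.1185,1.475); print(st()[0]["contact_force"])
E
```

```text
t 38.28 pos [0.5969 0.0329 0.1195] rot [ 3.1377e+00 -7.0000e-04  1.4760e+00] open 0.0481
off(tool now) mm [ 0.8 -1.3  1. ] off(after yaw) [ 0.8 -1.3  1. ] rotvec [ 0.004 -0.001  0.001] dist 1.8
[-0.27031782  0.87975882 -2.06889138]
```

Request:
apply_moves(motion=[{"offset": [0,-1,2],"rotation": [0.003,0,0]},{"offset": [0,0,0],"rotation": [0,0,0]}])

```text
time: 38.45
tool_pos: [0.5967, 0.0326, 0.1187]
tool_rot: [3.138, -0.001, 1.475]
contact_force: [-0.3, 0.0, -2.1]
opening: 0.0479
```

Request:
apply_moves(motion=[{"offset": [0,0,0],"rotation": [0,0,0]},{"offset": [0,0,0],"rotation": [0,0,0]},{"offset": [0,0,0],"rotation": [0,0,0]},{"offset": [0,0,0],"rotation": [0,0,0]},{"offset": [0,0,0],"rotation": [0,0,0]}], grip=0.27)

```text
time: 38.87
tool_pos: [0.5973, 0.0325, 0.1199]
tool_rot: [3.136, -0.001, 1.475]
contact_force: [-0.8, 0.3, 0.0]
opening: 0.0667
```

Request:
apply_moves(motion=[{"offset": [0,0,-15],"rotation": [0.002,0,0]},{"offset": [0,0,-30],"rotation": [0,0,0]},{"offset": [0,0,-30],"rotation": [0,0,0]},{"offset": [0,0,-30],"rotation": [0,0,0]},{"offset": [0,0,-30],"rotation": [0,0,0]},{"offset": [0,0,0],"rotation": [0,0,0]}])

```text
time: 39.37
tool_pos: [0.5956, 0.0326, 0.2577]
tool_rot: [-3.138, -0.001, 1.475]
contact_force: [1.4, -0.5, 1.4]
opening: 0.0669
```

```bash
python3 - <<'E'
from h import *
o,R=st(); p=read_camera("wrist"); Rc,t=pose(p,o,R); cv2.imwrite("pics/w15.png",p["img"][:,:,::-1])
print(np.round(proj(p,Rc,t,[[.595,.0322,.106]])))
to(.631,.3413,.26,1.338)
E
```

```text
[[318. 200.]]
t 39.42 pos [0.5947 0.0327 0.2551] rot [-3.1344e+00 -5.0000e-04  1.4754e+00] open 0.0669
off(tool now) mm [310.7   6.7  -4.8] off(after yaw) [308.7 -35.9  -4.9] rotvec [-0.007 -0.     0.137] dist 310.8
```

View pics/w15.png

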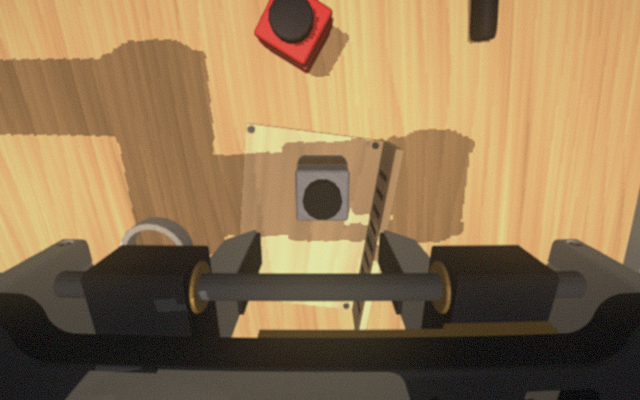

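Request:
apply_moves(motion=[{"offset": [0,0,0],"rotation": [-0.007,0,0.07]},{"offset": [14,-1,-1],"rotation": [0,0,0.067]},{"offset": [34,-4,-1],"rotation": [0,0,0]},{"offset": [36,-4,-1],"rotation": [0,0,0]},{"offset": [36,-4,0],"rotation": [0,0,0]},{"offset": [36,-4,0],"rotation": [0,0,0]},{"offset": [36,-4,0],"rotation": [0,0,0]},{"offset": [36,-4,0],"rotation": [0,0,0]},{"offset": [36,-4,0],"rotation": [0,0,0]},{"offset": [28,-3,0],"rotation": [0,0,0]},{"offset": [10,-2,0],"rotation": [0,0,0]},{"offset": [0,0,0],"rotation": [0,0,0]}])

```text
time: 40.42
tool_pos: [0.6296, 0.3451, 0.2401]
tool_rot: [-3.123, 0.011, 1.326]
contact_force: [0.7, 0.2, 1.2]
opening: 0.0667
```

```bash
python3 - <<'E'
from h import *
for i in range(2): read_camera("wrist")
to(.631,.3413,.1145,1.338)
o,R=st(); p=read_camera("wrist"); Rc,t=pose(p,o,R); cv2.imwrite("pics/w16.png",p["img"][:,:,::-1])
print(np.round(proj(p,Rc,t,[[.531,.336,.094],[.631,.3413,.109]])))
E
```

```text
t 40.52 pos [0.6299 0.3424 0.2405] rot [-3.1226  0.0122  1.3239] open 0.0668
off(tool now) mm [  0.7   3.8 126. ] off(after yaw) [ -0.8   1.3 126. ] rotvec [-0.019  0.012 -0.014] dist 126.0
[[212. 232.]
 [323. 206.]]
```

View pics/w16.png

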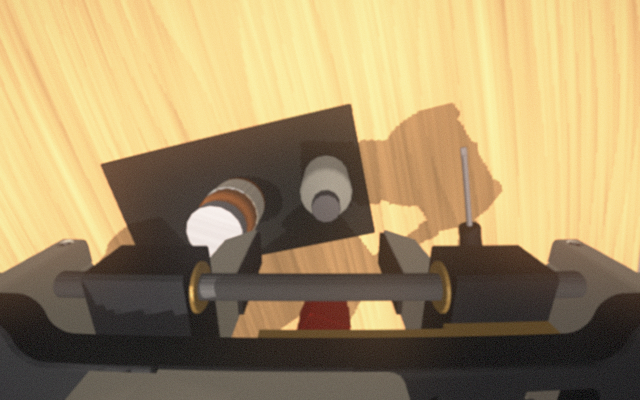

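Bottle cap is at (326,206) and predicted at (323,206), so they match. Descending.

Request:
apply_moves(motion=[{"offset": [0,2,10],"rotation": [-0.019,0.012,-0.014]},{"offset": [0,0,28],"rotation": [0,0,0]},{"offset": [0,0,28],"rotation": [0,0,0]},{"offset": [0,0,22],"rotation": [0,0,0]},{"offset": [0,0,8],"rotation": [0,0,0]},{"offset": [0,0,0],"rotation": [0,0,0]}])

```text
time: 41.07
tool_pos: [0.6363, 0.328, 0.1473]
tool_rot: [3.133, -0.002, 1.324]
contact_force: [-0.3, -0.4, 0.1]
opening: 0.0672
```

```bash
python3 - <<'E'
from h import *
to(.631,.3413,.1145,1.338)
E
```

```text
t 41.07 pos [0.6363 0.328  0.1473] rot [ 3.1329e+00 -2.2000e-03  1.3239e+00] open 0.0672
off(tool now) mm [11.5 -8.6 32.7] off(after yaw) [11.7 -8.2 32.8] rotvec [ 0.009 -0.002 -0.014] dist 35.7
```

Request:
apply_moves(motion=[{"offset": [9,-7,2],"rotation": [0.009,-0.002,-0.013]},{"offset": [2,-1,12],"rotation": [0,0,0]},{"offset": [0,0,10],"rotation": [0,0,0]},{"offset": [0,0,3],"rotation": [0,0,0]},{"offset": [0,0,0],"rotation": [0,0,0]}])

```text
time: 41.48
tool_pos: [0.6332, 0.34, 0.1232]
tool_rot: [3.137, -0.004, 1.335]
contact_force: [-1.0, -0.1, 0.5]
opening: 0.0671
```

```bash
python3 - <<'E'
from h import *
to(.631,.3413,.115,1.338)
E
```

```text
t 41.48 pos [0.6332 0.34   0.1232] rot [ 3.137  -0.0038  1.3351] open 0.0671
off(tool now) mm [ 0.7 -2.5  8.2] off(after yaw) [ 0.8 -2.5  8.2] rotvec [ 0.005 -0.004 -0.003] dist 8.6
```

Request:
apply_moves(motion=[{"offset": [0.5,-2,6],"rotation": [0.005,-0.004,-0.003]},{"offset": [0,0,2],"rotation": [0,0,0]},{"offset": [0,0,0],"rotation": [0,0,0]}])

```text
time: 41.73
tool_pos: [0.6315, 0.3416, 0.1152]
tool_rot: [3.141, -0.0, 1.339]
contact_force: [-0.5, 0.2, 0.7]
opening: 0.0673
```

Request:
apply_moves(motion=[{"offset": [0,0,0],"rotation": [0,0,0]},{"offset": [0,0,0],"rotation": [0,0,0]},{"offset": [0,0,0],"rotation": [0,0,0]},{"offset": [0,0,0],"rotation": [0,0,0]},{"offset": [0,0,0],"rotation": [0,0,0]}], grip=1, grip_force=20)

```text
time: 42.15
tool_pos: [0.6317, 0.3418, 0.1158]
tool_rot: [3.14, -0.001, 1.339]
contact_force: [0.8, -0.5, -2.0]
opening: 0.0472
```

```bash
python3 - <<'E'
from h import *
to(.631,.3413,.27,1.338)
E
```

```text
t 42.15 pos [0.6317 0.3418 0.1158] rot [ 3.1404e+00 -7.0000e-04  1.3393e+00] open 0.0472
off(tool now) mm [  -0.5   -0.4 -154.2] off(after yaw) [  -0.6   -0.6 -154.2] rotvec [ 0.001 -0.001  0.001] dist 154.2
```

Request:
apply_moves(motion=[{"offset": [0,0,-15],"rotation": [0,0,0]},{"offset": [0,0,-30],"rotation": [0,0,0]},{"offset": [0,0,-30],"rotation": [0,0,0]},{"offset": [0,0,-30],"rotation": [0,0,0]},{"offset": [0,0,-30],"rotation": [0,0,0]},{"offset": [0,0,-12],"rotation": [0,0,0]},{"offset": [0,0,0],"rotation": [0,0,0]}])

```text
time: 42.73
tool_pos: [0.6303, 0.3408, 0.265]
tool_rot: [-3.135, 0.005, 1.339]
contact_force: [-0.7, -0.4, -1.1]
opening: 0.0471
```

```bash
python3 - <<'E'
from h import *
to(.5659,-.0926,.27,1.338)
E
```

```text
t 42.73 pos [0.6303 0.3408 0.265 ] rot [-3.1351  0.0049  1.3388] open 0.0471
off(tool now) mm [-436.6   37.    -3.1] off(after yaw) [-436.6   37.3   -5. ] rotvec [-0.006  0.005  0.001] dist 438.2
```

Request:
apply_moves(motion=[{"offset": [-18,1.5,-2],"rotation": [-0.006,0.005,0]},{"offset": [-38,3,-2],"rotation": [0,0,0]},{"offset": [-38,3,-2],"rotation": [0,0,0]},{"offset": [-38,3,-1],"rotation": [0,0,0]},{"offset": [-38,3,-1],"rotation": [0,0,0]},{"offset": [-38,3,-1],"rotation": [0,0,0]},{"offset": [-38,3,0],"rotation": [0,0,0]},{"offset": [-38,3,0],"rotation": [0,0,0]},{"offset": [-38,3,0],"rotation": [0,0,0]},{"offset": [-38,3,0],"rotation": [0,0,0]},{"offset": [-38,3,0],"rotation": [0,0,0]},{"offset": [-25,3,0],"rotation": [0,0,0]}])

```text
time: 43.73
tool_pos: [0.5589, -0.0895, 0.2594]
tool_rot: [-3.127, -0.0, 1.351]
contact_force: [1.1, 0.4, -1.7]
opening: 0.0473
```

```bash
python3 - <<'E'
from h import *
to(.5659,-.0926,.1178,1.338)
E
```

```text
t 43.73 pos [ 0.5589 -0.0895  0.2594] rot [-3.1268 -0.      1.3507] open 0.0473
off(tool now) mm [ -1.5   9.6 141.5] off(after yaw) [ -1.4   7.5 141.6] rotvec [-0.015  0.     0.013] dist 141.8
```

Request:
apply_moves(motion=[{"offset": [0,5,3],"rotation": [-0.015,0,0.012]},{"offset": [0,2,25],"rotation": [0,0,0]},{"offset": [0,0,30],"rotation": [0,0,0]},{"offset": [0,0,28],"rotation": [0,0,0]},{"offset": [0,0,12],"rotation": [0,0,0]},{"offset": [0,0,0],"rotation": [0,0,0]}])

```text
time: 44.23
tool_pos: [0.5633, -0.0978, 0.1532]
tool_rot: [-3.141, 0.001, 1.326]
contact_force: [-0.8, -0.4, -1.2]
opening: 0.0471
```

```bash
python3 - <<'E'
from h import *
to(.5659,-.0926,.1178,1.338)
E
```

```text
t 44.23 pos [ 0.5633 -0.0978  0.1532] rot [-3.1412e+00  1.0000e-03  1.3258e+00] open 0.0471
off(tool now) mm [ 5.7  1.2 35.4] off(after yaw) [ 5.6  1.3 35.4] rotvec [-0.     0.001 -0.012] dist 35.9
```

Request:
apply_moves(motion=[{"offset": [5,1,10],"rotation": [0,0,-0.012]},{"offset": [1,0,12],"rotation": [0,0,0]},{"offset": [0,0,6],"rotation": [0,0,0]},{"offset": [0,0,1],"rotation": [0,0,0]},{"offset": [0,0,0],"rotation": [0,0,0]}])

```text
time: 44.65
tool_pos: [0.5664, -0.0893, 0.1218]
tool_rot: [-3.141, 0.0, 1.341]
contact_force: [-0.1, -1.3, -0.7]
opening: 0.0471
```

```bash
python3 - <<'E'
from h import *
to(.5659,-.0926,.1178,1.338)
E
```

```text
t 44.65 pos [ 0.5664 -0.0893  0.1218] rot [-3.1408e+00  2.0000e-04  1.3413e+00] open 0.0471
off(tool now) mm [-3.3  0.3  4. ] off(after yaw) [-3.3  0.3  4. ] rotvec [-0.001  0.     0.003] dist 5.2
```

Request:
apply_moves(motion=[{"offset": [-3,0,2],"rotation": [0,0,0.003]},{"offset": [-0.5,0,2.5],"rotation": [0,0,0]},{"offset": [0,0,1],"rotation": [0,0,0]},{"offset": [0,0,0],"rotation": [0,0,0]}])

```text
time: 44.98
tool_pos: [0.5668, -0.0931, 0.1182]
tool_rot: [3.138, 0.0, 1.339]
contact_force: [0.1, -0.9, -1.0]
opening: 0.0475
```

```bash
python3 - <<'E'
from h import *
to(.5659,-.0926,.1178,1.338); print(st()[0]["contact_force"])
E
```

```text
t 44.98 pos [ 0.5668 -0.0931  0.1182] rot [3.1378e+00 5.0000e-04 1.3386e+00] open 0.0475
off(tool now) mm [ 0.3 -1.   0.4] off(after yaw) [ 0.3 -1.   0.4] rotvec [0.004 0.    0.001] dist 1.1
[ 0.14523125 -0.91838119 -1.04504799]
```

Request:
apply_moves(motion=[{"offset": [0,-0.5,1.5],"rotation": [0.003,0,0]},{"offset": [0,0,0],"rotation": [0,0,0]}])

```text
time: 45.15
tool_pos: [0.5671, -0.0934, 0.1181]
tool_rot: [3.138, 0.001, 1.338]
contact_force: [0.0, -0.6, -1.5]
opening: 0.047
```

Request:
apply_moves(motion=[{"offset": [0,0,0],"rotation": [0,0,0]},{"offset": [0,0,0],"rotation": [0,0,0]},{"offset": [0,0,0],"rotation": [0,0,0]},{"offset": [0,0,0],"rotation": [0,0,0]},{"offset": [0,0,0],"rotation": [0,0,0]}], grip=0.28)

```text
time: 45.57
tool_pos: [0.5676, -0.0937, 0.119]
tool_rot: [3.136, 0.001, 1.338]
contact_force: [0.4, 0.0, 0.1]
opening: 0.0656
```

Request:
apply_moves(motion=[{"offset": [0,0,-15],"rotation": [0.002,0,0]},{"offset": [0,0,-30],"rotation": [0,0,0]},{"offset": [0,0,-30],"rotation": [0,0,0]},{"offset": [0,0,-30],"rotation": [0,0,0]},{"offset": [0,0,-25],"rotation": [0,0,0]},{"offset": [0,0,0],"rotation": [0,0,0]}])

```text
time: 46.07
tool_pos: [0.566, -0.0932, 0.2517]
tool_rot: [-3.137, 0.0, 1.338]
contact_force: [0.3, 0.3, 0.1]
opening: 0.0657
```

```bash
python3 - <<'E'
from h import *
o,R=st(); p=read_camera("wrist"); Rc,t=pose(p,o,R); cv2.imwrite("pics/w17.png",p["img"][:,:,::-1])
print(np.round(proj(p,Rc,t,[[.567,-.093,.111]])))
to(.531,.336,.26,1.338)
E
```

```text
[[320. 203.]]
t 46.12 pos [ 0.5653 -0.093   0.2496] rot [-3.1349e+00  2.0000e-04  1.3379e+00] open 0.0663
off(tool now) mm [ 409.5 -132.5   -9.6] off(after yaw) [ 409.5 -132.4  -10.4] rotvec [-0.007  0.    -0.   ] dist 430.5
```

View pics/w17.png

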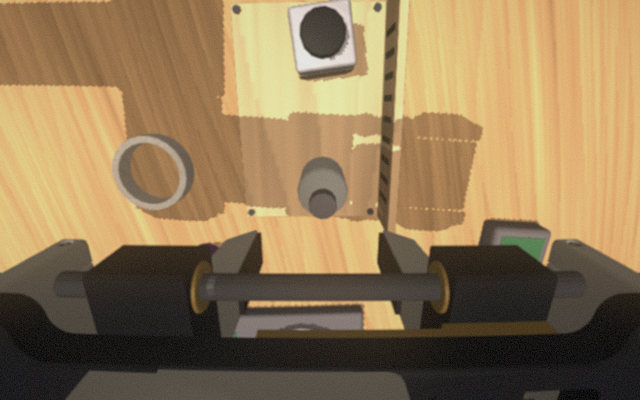

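Bottle is back, cap at (322,203) against a predicted (320,203). Next, the jar.

Request:
apply_moves(motion=[{"offset": [17,-5,-3],"rotation": [-0.007,0,0]},{"offset": [36,-11,-3],"rotation": [0,0,0]},{"offset": [37,-12,-2],"rotation": [0,0,0]},{"offset": [37,-12,-2],"rotation": [0,0,0]},{"offset": [37,-12,-1],"rotation": [0,0,0]},{"offset": [37,-12,-1],"rotation": [0,0,0]},{"offset": [37,-12,-1],"rotation": [0,0,0]},{"offset": [37,-12,0],"rotation": [0,0,0]},{"offset": [37,-12,0],"rotation": [0,0,0]},{"offset": [37,-12,0],"rotation": [0,0,0]},{"offset": [32,-11,0],"rotation": [0,0,0]},{"offset": [12,-4,0],"rotation": [0,0,0]}], grip=0.2)

```text
time: 47.12
tool_pos: [0.5276, 0.3318, 0.2465]
tool_rot: [-3.123, 0.01, 1.328]
contact_force: [-1.2, -0.3, 0.3]
opening: 0.0733
```

Request:
apply_moves(motion=[{"offset": [0,0,0],"rotation": [0,0,0]},{"offset": [0,0,0],"rotation": [0,0,0]}])

```text
time: 47.28
tool_pos: [0.5258, 0.3344, 0.2433]
tool_rot: [-3.12, 0.013, 1.333]
contact_force: [0.1, 0.3, -0.0]
opening: 0.0736
```

```bash
python3 - <<'E'
from h import *
for i in range(2): read_camera("wrist")
to(.531,.336,.1175,1.338)
o,R=st(); p=read_camera("wrist"); Rc,t=pose(p,o,R); cv2.imwrite("pics/w18.png",p["img"][:,:,::-1])
print(np.round(proj(p,Rc,t,[[.531,.336,.094]])))
E
```

```text
t 47.38 pos [0.5263 0.3331 0.2437] rot [-3.1199  0.0126  1.3308] open 0.0736
off(tool now) mm [  5.5   6.7 126. ] off(after yaw) [  3.9   3.9 126.2] rotvec [-0.022  0.013 -0.007] dist 126.3
[[327. 194.]]
```

View pics/w18.png

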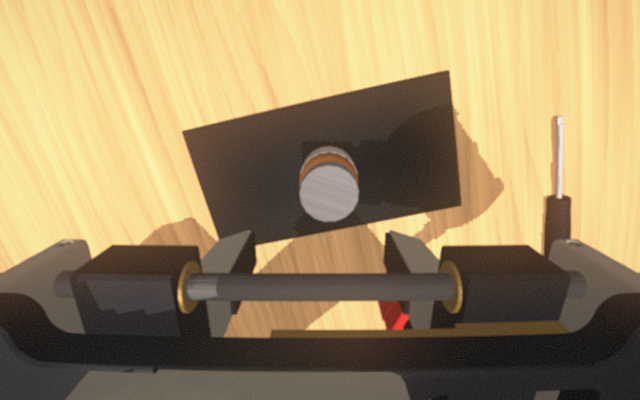

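Jar lid is at (329,193), as predicted. Descending.

Request:
apply_moves(motion=[{"offset": [4,5,5],"rotation": [-0.022,0.013,-0.007]},{"offset": [0,1,25],"rotation": [0,0,0]},{"offset": [0,0,28],"rotation": [0,0,0]},{"offset": [0,0,25],"rotation": [0,0,0]},{"offset": [0,0,8],"rotation": [0,0,0]},{"offset": [0,0,0],"rotation": [0,0,0]}])

```text
time: 47.93
tool_pos: [0.5394, 0.3251, 0.1543]
tool_rot: [3.132, -0.005, 1.324]
contact_force: [0.4, 0.1, 0.3]
opening: 0.0733
```

```bash
python3 - <<'E'
from h import *
to(.531,.336,.118,1.338)
E
```

```text
t 47.93 pos [0.5394 0.3251 0.1543] rot [ 3.1322 -0.0048  1.3236] open 0.0733
off(tool now) mm [  8.3 -11.1  36.3] off(after yaw) [  8.6 -10.7  36.3] rotvec [ 0.009 -0.005 -0.014] dist 38.8
```

Request:
apply_moves(motion=[{"offset": [6,-9,-6],"rotation": [0.009,-0.005,-0.013]},{"offset": [2,-2,0],"rotation": [0,0,0]},{"offset": [0,0,0],"rotation": [0,0,0]}])

```text
time: 48.18
tool_pos: [0.5316, 0.3345, 0.1638]
tool_rot: [3.14, -0.001, 1.334]
contact_force: [-0.0, 0.2, -0.8]
opening: 0.0738
```

```bash
python3 - <<'E'
from h import *
to(.531,.336,.118,1.338)
E
```

```text
t 48.18 pos [0.5316 0.3345 0.1638] rot [ 3.1401e+00 -7.0000e-04  1.3341e+00] open 0.0738
off(tool now) mm [ 1.3 -1.  45.8] off(after yaw) [ 1.3 -0.9 45.8] rotvec [ 0.001 -0.001 -0.004] dist 45.8
```

Request:
apply_moves(motion=[{"offset": [1,-1,10],"rotation": [0.003,0,-0.004]},{"offset": [0,0,14],"rotation": [0.002,0,0]},{"offset": [0,0,12],"rotation": [0,0,0]},{"offset": [0,0,5],"rotation": [0,0,0]},{"offset": [0,0,0],"rotation": [0,0,0]}])

```text
time: 48.6
tool_pos: [0.5327, 0.3385, 0.1264]
tool_rot: [3.136, -0.008, 1.341]
contact_force: [-0.5, 0.5, -0.4]
opening: 0.0736
```

```bash
python3 - <<'E'
from h import *
to(.531,.336,.118,1.338)
E
```

```text
t 48.6 pos [0.5327 0.3385 0.1264] rot [ 3.1362 -0.0084  1.3415] open 0.0736
off(tool now) mm [-2.9 -1.1  8.3] off(after yaw) [-2.9 -1.   8.4] rotvec [ 0.005 -0.008  0.003] dist 8.9
```

Request:
apply_moves(motion=[{"offset": [-2.5,-1,6],"rotation": [0.005,-0.008,0.003]},{"offset": [0,0,2],"rotation": [0,0,0]},{"offset": [0,0,0],"rotation": [0,0,0]}])

```text
time: 48.85
tool_pos: [0.5313, 0.3366, 0.1186]
tool_rot: [3.141, -0.001, 1.339]
contact_force: [-0.7, 0.1, 0.1]
opening: 0.0734
```

Request:
apply_moves(motion=[{"offset": [0,0,0],"rotation": [0,0,0]},{"offset": [0,0,0],"rotation": [0,0,0]},{"offset": [0,0,0],"rotation": [0,0,0]},{"offset": [0,0,0],"rotation": [0,0,0]},{"offset": [0,0,0],"rotation": [0,0,0]}], grip=1, grip_force=22)

```text
time: 49.27
tool_pos: [0.5317, 0.3368, 0.1196]
tool_rot: [3.14, -0.001, 1.339]
contact_force: [0.3, -0.4, -2.4]
opening: 0.0546
```

```bash
python3 - <<'E'
from h import *
to(.531,.336,.27,1.338)
E
```

```text
t 49.27 pos [0.5317 0.3368 0.1196] rot [ 3.1395e+00 -1.4000e-03  1.3388e+00] open 0.0546
off(tool now) mm [-7.000e-01 -1.000e-01 -1.504e+02] off(after yaw) [  -0.9   -0.5 -150.4] rotvec [ 0.002 -0.001  0.001] dist 150.4
```

Request:
apply_moves(motion=[{"offset": [0,0,-15],"rotation": [0.001,0,0]},{"offset": [0,0,-30],"rotation": [0,0,0]},{"offset": [0,0,-30],"rotation": [0,0,0]},{"offset": [0,0,-30],"rotation": [0,0,0]},{"offset": [0,0,-30],"rotation": [0,0,0]},{"offset": [0,0,-12],"rotation": [0,0,0]},{"offset": [0,0,0],"rotation": [0,0,0]}])

```text
time: 49.85
tool_pos: [0.5297, 0.3356, 0.2683]
tool_rot: [-3.134, 0.006, 1.339]
contact_force: [-0.2, -0.1, -2.6]
opening: 0.0554
```

```bash
python3 - <<'E'
from h import *
to(.5437,-.0248,.27,1.338)
E
```

```text
t 49.85 pos [0.5297 0.3356 0.2683] rot [-3.1338  0.0058  1.3386] open 0.0554
off(tool now) mm [-347.5   96.5   -0.4] off(after yaw) [-347.4   96.7   -1.7] rotvec [-0.008  0.006  0.001] dist 360.7
```

Request:
apply_moves(motion=[{"offset": [-17,5,-1],"rotation": [-0.008,0.006,0]},{"offset": [-35,9.5,-1],"rotation": [0,0,0]},{"offset": [-35,9.5,-1],"rotation": [0,0,0]},{"offset": [-35,9.5,-1],"rotation": [0,0,0]},{"offset": [-35,9.5,-1],"rotation": [0,0,0]},{"offset": [-35,9.5,0],"rotation": [0,0,0]},{"offset": [-35,9.5,0],"rotation": [0,0,0]},{"offset": [-35,9.5,0],"rotation": [0,0,0]},{"offset": [-35,9.5,0],"rotation": [0,0,0]},{"offset": [-30,9,0],"rotation": [0,0,0]},{"offset": [-10,4,0],"rotation": [0,0,0]},{"offset": [0,0,0],"rotation": [0,0,0]}])

```text
time: 50.85
tool_pos: [0.5386, -0.0273, 0.2582]
tool_rot: [-3.125, 0.002, 1.344]
contact_force: [-0.4, 0.7, -2.8]
opening: 0.0548
```

```bash
python3 - <<'E'
from h import *
for i in range(2): read_camera("wrist")
to(.5437,-.0248,.1216,1.338)
E
```

```text
t 50.95 pos [ 0.5385 -0.0248  0.2583] rot [-3.1244e+00  1.6000e-03  1.3465e+00] open 0.055
off(tool now) mm [  1.4   7.5 136.6] off(after yaw) [  1.2   5.1 136.7] rotvec [-0.017  0.002  0.008] dist 136.8
```

Request:
apply_moves(motion=[{"offset": [1,5,8],"rotation": [-0.017,0.002,0.008]},{"offset": [0,1,25],"rotation": [0,0,0]},{"offset": [0,0,28],"rotation": [0,0,0]},{"offset": [0,0,25],"rotation": [0,0,0]},{"offset": [0,0,10],"rotation": [0,0,0]},{"offset": [0,0,0],"rotation": [0,0,0]}])

```text
time: 51.45
tool_pos: [0.5449, -0.0135, 0.1588]
tool_rot: [3.139, -0.004, 1.349]
contact_force: [0.9, 0.6, -2.7]
opening: 0.0551
```

```bash
python3 - <<'E'
from h import *
to(.5437,-.0248,.1216,1.338)
E
```

```text
t 51.45 pos [ 0.5449 -0.0135  0.1588] rot [ 3.1388 -0.0044  1.3487] open 0.0551
off(tool now) mm [-11.5   1.2  37.2] off(after yaw) [-11.3   1.4  37.2] rotvec [ 0.003 -0.004  0.011] dist 39.0
```

Request:
apply_moves(motion=[{"offset": [-8,1,6],"rotation": [0.003,-0.004,0.01]},{"offset": [-3,0,12],"rotation": [0,0,0]},{"offset": [0,0,10],"rotation": [0,0,0]},{"offset": [0,0,3],"rotation": [0,0,0]},{"offset": [0,0,0],"rotation": [0,0,0]}])

```text
time: 51.87
tool_pos: [0.5444, -0.0205, 0.1278]
tool_rot: [3.14, -0.001, 1.344]
contact_force: [-0.3, -0.1, -2.2]
opening: 0.0545
```

```bash
python3 - <<'E'
from h import *
to(.5437,-.0248,.1216,1.338)
E
```

```text
t 51.87 pos [ 0.5444 -0.0205  0.1278] rot [ 3.1397e+00 -6.0000e-04  1.3438e+00] open 0.0545
off(tool now) mm [-4.3  0.3  6.2] off(after yaw) [-4.3  0.3  6.2] rotvec [ 0.002 -0.001  0.006] dist 7.6
```

Request:
apply_moves(motion=[{"offset": [-4,0,3],"rotation": [0.002,0,0.005]},{"offset": [-0.5,0,3],"rotation": [0,0,0]},{"offset": [0,0,1.5],"rotation": [0,0,0]},{"offset": [0,0,0],"rotation": [0,0,0]}])

```text
time: 52.2
tool_pos: [0.5444, -0.0253, 0.1217]
tool_rot: [3.138, -0.001, 1.338]
contact_force: [-0.6, -0.2, -2.8]
opening: 0.0551
```

```bash
python3 - <<'E'
from h import *
to(.5437,-.0248,.1216,1.338);print(st()[0]["contact_force"])
E
```

```text
t 52.2 pos [ 0.5444 -0.0253  0.1217] rot [ 3.1383e+00 -8.0000e-04  1.3382e+00] open 0.0551
off(tool now) mm [ 0.4 -0.8  0.1] off(after yaw) [ 0.4 -0.8  0.1] rotvec [ 0.003 -0.001  0.   ] dist 0.9
[-0.58131106 -0.2277563  -2.77489447]
```

Request:
apply_moves(motion=[{"offset": [0,-0.5,1.5],"rotation": [0.003,0,0]},{"offset": [0,0,0],"rotation": [0,0,0]}])

```text
time: 52.37
tool_pos: [0.5449, -0.0255, 0.1219]
tool_rot: [3.138, -0.001, 1.338]
contact_force: [-0.1, -0.2, -2.3]
opening: 0.0547
```

Request:
apply_moves(motion=[{"offset": [0,0,0],"rotation": [0,0,0]},{"offset": [0,0,0],"rotation": [0,0,0]},{"offset": [0,0,0],"rotation": [0,0,0]},{"offset": [0,0,0],"rotation": [0,0,0]},{"offset": [0,0,0],"rotation": [0,0,0]}], grip=0.2)

```text
time: 52.78
tool_pos: [0.5459, -0.0258, 0.1232]
tool_rot: [3.135, -0.001, 1.338]
contact_force: [0.0, 0.1, 0.5]
opening: 0.0731
```

Request:
apply_moves(motion=[{"offset": [0,0,-15],"rotation": [0.002,0,0]},{"offset": [0,0,-30],"rotation": [0,0,0]},{"offset": [0,0,-30],"rotation": [0,0,0]},{"offset": [0,0,-30],"rotation": [0,0,0]},{"offset": [0,0,-40],"rotation": [0,0,0]},{"offset": [0,0,-40],"rotation": [0,0,0]},{"offset": [0,0,-25],"rotation": [0,0,0]},{"offset": [-20,-10,0],"rotation": [0,0,0]},{"offset": [-20,-10,0],"rotation": [0,0,0]},{"offset": [-10,0,0],"rotation": [0,0,0]},{"offset": [0,0,0],"rotation": [0,0,0]},{"offset": [0,0,0],"rotation": [0,0,0]}])

```text
time: 53.78
tool_pos: [0.5127, -0.0705, 0.3434]
tool_rot: [3.138, -0.001, 1.339]
contact_force: [0.3, 0.5, -0.9]
opening: 0.0732
```

```bash
python3 - <<'E'
from h import *
for i in range(10): read_camera("wrist")
o,R=st(); p=read_camera("wrist"); Rc,t=pose(p,o,R); cv2.imwrite("pics/w19.png",p["img"][:,:,::-1])
print(o["tool_pos"],np.abs(o["qvel"]).max())
print(np.round(proj(p,Rc,t,[[.543,-.0243,.096],[.567,-.093,.111],[.595,.0318,.106]]),1))
for n in ["side","top"]:
    q=read_camera(n)
    if n=="top": cv2.imwrite("pics/t19.png",q["img"][:,:,::-1])
    else: cv2.imwrite("pics/s19.png",q["img"][:,:,::-1])
    for k in ["bottle_mid","jar_mid","tin_mid","reel_mid","scale_pan"]:
        print(n,k,[(np.round(d["location"],4).tolist(),round(d["score"],2)) for d in tip_of(k,q)])
E
```

```text
[ 0.51273845 -0.07005737  0.34322283] 0.00347618949366497
[[335.1 128.2]
 [370.4 185.9]
 [374.   62.2]]
side bottle_mid [([0.4018, -0.1645, 0.0554], 0.94), ([0.5741, -0.0946, 0.0568], 0.75)]
side jar_mid [([0.5487, -0.021, 0.0529], 0.75)]
side tin_mid [([0.5993, 0.0326, 0.0569], 0.84), ([0.5826, 0.1768, 0.0489], 0.71)]
side reel_mid [([0.487, -0.3397, 0.0394], 0.82)]
side scale_pan [([0.4892, -0.3345, 0.0286], 0.94)]
top bottle_mid [([0.5969, 0.0294, 0.0563], 0.59), ([0.4865, -0.3364, 0.041], 0.22)]
top jar_mid [([0.543, -0.0254, 0.0509], 0.59)]
top tin_mid [([0.598, 0.0288, 0.0553], 0.93), ([0.5831, 0.1755, 0.0437], 0.88), ([0.5288, 0.3426, -0.0018], 0.55)]
top reel_mid [([0.4876, -0.336, 0.0413], 0.89)]
top scale_pan [([0.4846, -0.335, 0.0308], 0.97), ([0.5414, -0.0262, 0.0499], 0.19)]
```

View pics/w19.png

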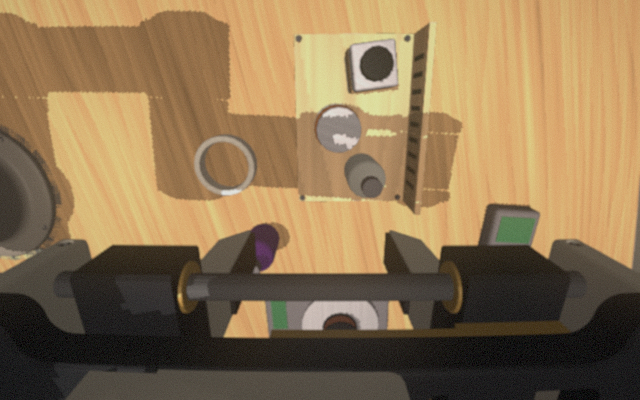

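View pics/t19.png

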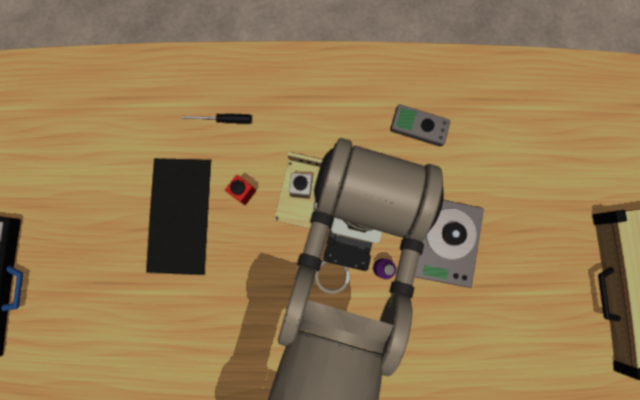

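View pics/s19.png

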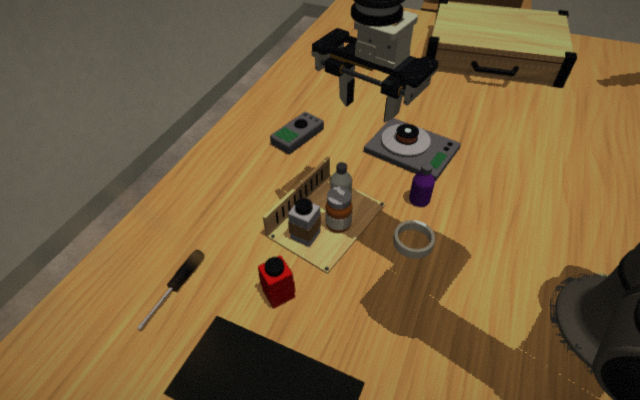

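```bash
python3 -c "
from cell import *
print(hand_in())"
```

```text
the job is handed in; nothing more can be done
None
```

The job is done and handed in at about 55 s of the 147 s. I moved the bottle, jar and tin onto the mat, all three standing there at once. I then laid the reel on the scale pan and stood each container back on its original spot in the bay. `hand_in` reported no verdict, and I took no reading of the scale's display.

**Last checks:**
- **Reel:** the top camera's network put its centre within about 3 mm of the pan centre. The side camera put it within about 6 mm. It looked flat in the pictures.
- **Containers:** in the wrist picture the bottle sat about 1 px, the tin about 2 px and the jar about 4–5 px from where they should be. That is roughly 1 to 6 mm, against the 15 mm allowed, and all three looked upright.
- **Bystanders:** the tape, screwdriver and multimeter looked untouched, and so did the purple bottle and the red tin.
- **Robot:** the gripper was open and clear of everything, and the arm was at rest.

**Disagreements:**
- **Side camera:** its network put the containers 4–7 mm from their first readings, more than the wrist picture showed for the bottle and tin.
- **Top camera:** its "bottle" report was actually on the tin, because the arm hid the bottle. I relied on the wrist and side pictures for the bottle.

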